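# Open the test socket and hold a module over it

### The job

First swing the red-handled clamp lever of the test socket fully open. Then take the module with the copper heat sink from the foam tray, carry it over the rack of circuit boards, and hold it hovering with its underside about 10 mm above the rim of the socket's window, level, centred and squared up with the window (either way round), so that I can check its contacts before it goes in; it must not touch the socket, and you finish still holding it there, with the lever left open. Do not touch the board rack, and leave the black and silver modules, the jar and the fan where they are.

Things in the scene. Friction and masses are not known exactly. Their poses are not given: they have to be found in the camera images.
- socket: Test socket, fixed to the bench: a grey block 100 (x) x 76 (y) x 26 mm with a white frame on top (76 x 64 mm outside, top 34 mm above the bench) round a dark window of 60 (x) x 48 (y) mm, 8 mm deep, with rows of brass contacts. Origin: centre of the underside, on the bench. The block is turned about the vertical by up to 0.5 rad either way. The lever runs along its -y side.
- socket_mouth (a point): Centre of the socket's window at the level of the frame's top face (34 mm above the bench); axes as the socket's: x along the window's 60 mm side, y along the 48 mm side, z up.
- lever (a joint): Clamp lever of the socket, rad: 0 = shut (lying level, pointing to the socket's -x), grows as the tip swings up and over to the socket's +x; pi/2 = upright, 1.75 = fully open, at its stop, leaning a little past upright. It starts shut or up to 0.35 rad raised. A little friction (about 1 N at the tip) keeps it where it is left.
- lever_bar (a point): Middle of the red round bar (10 mm thick, 42 mm long, level, parallel to the socket's y) at the lever's tip, to be gripped across; it stands out sideways from the lever's thin steel arm on the side away from the socket. The arm is 25 mm from this point towards the socket. The bar lies 30 mm above the bench when shut. Position only: the axes of this point turn with the lever.
- lever_hinge (a point): Point on the lever's hinge axis, level with the middle of the bar: 75 mm from lever_bar, which swings about it in the socket's x-z plane: at joint value q the bar is at -75 cos q mm in socket x and 75 sin q mm in z from this point. 30 mm above the bench.
- copper_module_center (a point): Centre (18 mm above its underside) of the module to take, loose, about 0.1 kg, 36 mm tall in all: copper-coloured finned heat sink 50 (x) x 30 (y) x 30 mm tall, on a green board 56 (x) x 44 (y) x 3 mm, whose top face is 12 mm below this point, with a brass contact block 3 mm thick beneath. Grip it across the heat sink's 30 mm sides (along its y). It stands level on the tray; z up.
- black_module_center (a point): Centre of another loose module of the same shape and size with a black heat sink; to be left alone.
- silver_module_center (a point): Centre of another loose module of the same shape and size with a silver heat sink; to be left alone.
- tray: Flat dark foam tray fixed to the bench, 270 (x) x 100 (y) x 8 mm; origin: centre of the underside. The three modules stand on it in a row along its x, 90 mm apart, in any order, each turned a little.
- rack: Board rack fixed to the bench between the tray and the socket: black base 300 (x) x 60 (y) mm with black end cheeks 80 mm tall and three green circuit boards standing upright along its x. Origin: centre of the underside, on the bench.
- rack_top (a point): Centre of the board rack at the height of the tallest board edges, 110 mm above the bench; axes as the rack's (x along its 300 mm length).
- jar: White jar with an orange cap, 50 mm across, 60 mm tall, loose; origin: centre of the underside. To be left alone.
- fan: White cooling fan, 64 x 64 x 18 mm, lying flat, loose; origin: centre of the underside. To be left alone.
Things that resemble listed ones, but are neither listed nor needed, are in the scene too. What is meant by the part that bears copper_module_center is not purple or turquoise, and is the smaller of those in its own colour.

How it is judged:
On the way, in this order (a step that is already met when the one before it is completed fails the run):
1. the clamp lever is swung open (value of joint lever above 1.45 rad), for 0.2 s.
2. the copper module is carried over the board rack, above its boards (z of copper_module_center in the frame of rack_top above 0.012 m and y of copper_module_center in the frame of rack_top between -0.03 and 0.03 m and x of copper_module_center in the frame of rack_top between -0.15 and 0.15 m), for 0.02 s.
At the end, for the whole second after the job is handed in: The lever stands open (beyond 1.45 rad); the copper module is held in the fingers, still, its underside 4 to 18 mm above the socket's frame, within 5 mm of the window's centre, within 0.1 rad of square with it (either way round) and within 0.1 rad of level, touching nothing but the fingers (value of joint lever above 1.45 rad and z of copper_module_center in the frame of socket_mouth between 0.022 and 0.036 m and horizontal distance between copper_module_center and socket_mouth below 0.005 m and angle between the x axis of copper_module_center and the x axis of socket_mouth, either way round below 0.1 rad and angle between copper_module_center's own z axis and vertical below 0.1 rad and linear speed of copper_module below 0.02 m/s and contact force between copper_module and the fingers above 1 N and contact force between copper_module and socket below 0.05 N); the arm keeps its last pose, push and grip.
It fails at once if the copper module touches the socket or its lever (contact force between copper_module and socket above 0.5 N).
It fails at once if the board rack is touched (contact force between rack and anything else above 0.5 N).
It fails at once if a module, the jar or the fan that should stay is disturbed (distance of any of black_module_center, silver_module_center, jar, fan from where it was at the start of the episode above 0.012 m).
It also fails if it takes over 72 s, if anything falls off the work surface, if the arm or the gripper's body presses on something with over 40 N, if the wrist force passes 120 N, or if a joint passes its speed limit or range.

### The arm

A 6-joint arm with a two-finger parallel gripper is mounted at the origin on the work surface. World frame = base frame: x ahead of the robot, y to its left, z up, the work surface at z = 0. Lengths are in m, angles in rad, forces in N, time in s.
With the tool pointing down it reaches from about 0.375 to 0.975 m from the base axis. Payload 3.8 kg.
Tool frame: the origin (TCP) lies midway between the tips of the shut fingers; the grasp point (between the pads) lies 19 mm behind it; z points along the fingers, y is the direction in which the jaws open and shut (so a half turn about z gives the same grasp; the last joint's range is limited). The gripper opens to 85 mm and grips with 20 to 120 N. Pads are 22 mm wide; open, the fingers measure 114 mm over their backs; the gripper's body (76 mm by 85 mm) begins 54 mm behind the grasp point. The pads swing forward as they close: fully open they stand 13 mm farther back than shut.
Start: joints at [1.306, 0.264, 1.604, -0, 1.274, -0.037], TCP at [0.152, 0.658, 0.231] pointing down, gripper open.
Joint ranges: [-2.63, 2.63], [-0.94, 2.18], [0.31, 2.57], [-1.31, 4.45], [0, 2.66], [-2.55, 2.55]. Speed limits (rad/s): [2.57, 2.57, 3.14, 3.14, 3.14, 3.14].

### API

Orientations are given as a rotation vector (axis times angle).
In Python, from workcell import bot gives the robot as it stands.
- The arm moves only by the tool arm_command, never from a script. Its argument "targets" is text: rows parted by semicolons, each of 7 numbers parted by spaces: the shift along the tool's x, y, z in mm, then the turn, a rotation vector about the tool's x, y, z in degrees, then the opening, from 0 (shut) to 1 (fully open). A call has 1 to 10 rows; each row is the pose to reach, as a shift and turn from the pose commanded when the call began, along the tool's axes at that moment; what a row does not reach only later rows make up. A row lasts 1/12 s, in which the tool goes at most 41.7 mm and 7.16 degrees, less where a joint would pass 70% of its speed; a pose out of reach is approached as far as the arm can. A call with a gripper value outside its range is refused whole. The fingers move at their own pace and stop on an object; "newtons" is the grip in N (left out, the last holds). Time passes only in rows, so rows that repeat a pose let the fingers close. It gives the time, the measured TCP pose, the force and the opening at its end, in the units of the state.
- bot.read_state(): the state, without advancing time (a new reading comes with each control period).
- bot.read_camera(name): name is "scene" or "top"; returns (picture, depth): 480x640x3 uint8, blue, green, red; 480x640 float32, m along the optical axis (not along the pixel's ray), 0 where there is no reading.
- bot.camera_params(name): a dict with "fov_y" (degrees; the focal length in pixels is half the picture's height over the tangent of half this angle, whatever the lens; pixels are square), "cx", "cy" (the principal point, pixels), "xyz" and "rotation" of the camera in the world. Camera axes: x right, y up, looking along -z (the intrinsics and any distortion apply to the point x, -y, -z); pixel columns grow to the right and rows downward; lengths in m; the calibration is good to about 2 mm. A picture is of the moment at which its call begins. camera_params takes no time and is no camera call.
- bot.finish_job(): hands the job in, once; it reports no verdict.
The state is a dict: "time": time; "q": joint angles; "joint_vel": joint speeds; "joint_torque": joint torques, N m; "tool_pos": TCP position; "tcp_rot": TCP orientation; "wrist_force": force on the tool from outside, world axes, zero at the start; "torque": the same for the moment, N m; "width": opening from 0.0 (shut) to 1.0 (fully open).
Only numpy, scipy, OpenCV 4.12 (cv2) and the standard library are available. Lean on these libraries where they do the work, as an engineer would, in place of code of your own. Each camera call takes 0.05 s, during which the arm holds its last target.

## Working session

There is one attempt and no reset: what is moved stays moved. The work goes in short steps, Python scripts to look and compute and a tool call to move; the robot and the scene stay as the last step left them, time stands still between calls to the robot, and variables do not carry over. Pictures are saved under pics/ and viewed, and the job is handed in when it is done.

Besides the shell and the picture viewer there is one more tool, called by a JSON object that holds its "api" and its "payload", one argument or row to a line. arm_command: Moves the arm, as the interface text tells. Its arguments: {"type":"object","properties":{"targets":{"type":"string"},"newtons":{"type":"number"}},"required":["targets"]}

```bash
ls; mkdir -p pics
python3 - <<'E'
from workcell import bot
import cv2,numpy as np
print(bot.read_state())
for n in("scene","top"):
    p=bot.camera_params(n);print(n,p)
    im,d=bot.read_camera(n);cv2.imwrite(f"pics/{n}0.png",im);np.save(f"pics/{n}0.npy",d)
E
```

```text
pics
{'time': 0.0, 'q': array([ 1.30610046e+00,  2.64765914e-01,  1.60537969e+00, -4.10075580e-05,
        1.27370188e+00, -3.68926627e-02]), 'joint_vel': array([ 5.38609841e-04, -9.54284581e-05, -1.69027858e-04, -3.20086479e-05,
        1.33110918e-03, -1.30881761e-03]), 'joint_torque': array([-3.89337984e-04, -5.15121102e+01, -3.67314720e+01,  1.82220065e-04,
        1.29681602e-02,  3.33585170e-06]), 'tool_pos': array([0.15225845, 0.65684875, 0.22995036]), 'tcp_rot': array([-0.35700609, -3.120938  ,  0.0035106 ]), 'wrist_force': array([0.39276121, 0.36326735, 0.0823371 ]), 'torque': array([ 0.00468093, -0.03208151,  0.05575818]), 'width': 1.004500552817983}
scene {'fov_y': 49.15810415478505, 'cx': 311.99726151872505, 'cy': 242.29506166997845, 'xyz': array([0.95111374, 0.95980472, 0.75147583]), 'rotation': array([0.30839065, 1.27442228, 2.41258675])}
top {'fov_y': 51.34169192949578, 'cx': 328.5874399715912, 'cy': 238.09590540421436, 'xyz': array([0.39544076, 0.10736115, 1.36430295]), 'rotation': array([ 0.08082376, -0.07878755, -1.58145369])}
```

View pics/scene0.png

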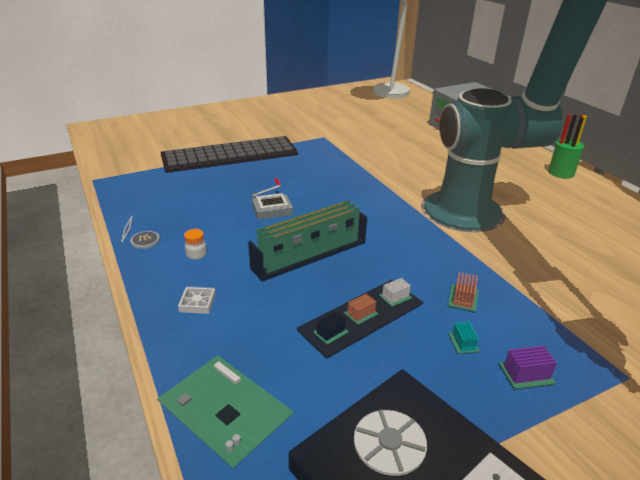

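View pics/top0.png

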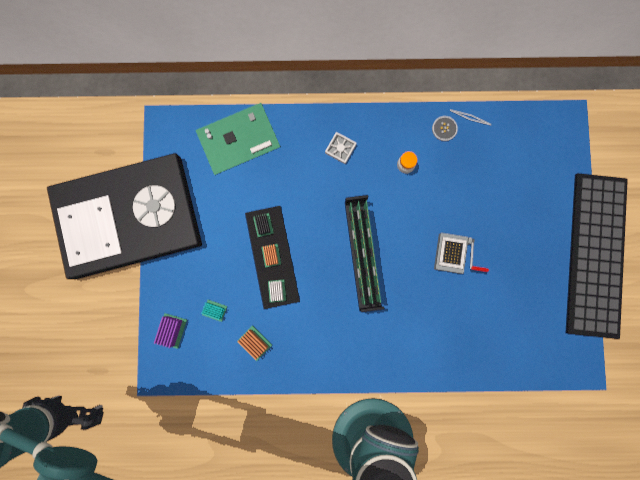

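The scene view shows the tray with black, copper and silver modules, the rack, and the socket with its red lever. In the top view the copper module is at (271,255), the rack at (365,254), the socket at (453,253) and the red bar at (480,269). The larger copper block at (255,343) is off the tray and is a decoy. Next I'll enlarge these.

```bash
cat > h.py <<'E'
import numpy as np,cv2
from scipy.spatial.transform import Rotation as R
from workcell import bot
def cam(n):
    p=bot.camera_params(n);f=240/np.tan(np.radians(p['fov_y']/2));return p,f,R.from_rotvec(p['rotation'])
def ray(n,u,v):
    p,f,r=cam(n);return np.array(p['xyz']),r.apply([(u-p['cx'])/f,-(v-p['cy'])/f,-1.])
def atz(n,u,v,z):
    o,d=ray(n,u,v);return o+d*(z-o[2])/d[2]
def atd(n,u,v,dep):
    o,d=ray(n,u,v);return o+d*dep
def proj(n,P):
    p,f,r=cam(n);c=r.inv().apply(np.array(P)-p['xyz']);return np.array([p['cx']+f*c[0]/-c[2],p['cy']-f*c[1]/-c[2]])
def crop(src,x0,y0,w,h,s,out):
    im=cv2.imread(src) if isinstance(src,str) else src
    c=cv2.resize(im[y0:y0+h,x0:x0+w],None,fx=s,fy=s,interpolation=cv2.INTER_CUBIC)
    for k in range(0,w,10):
        cv2.line(c,(k*s,0),(k*s,6 if k%50 else 14),(255,255,255),1);cv2.putText(c,str(x0+k),(k*s,24),0,.35,(255,255,255),1)
    for k in range(0,h,10):
        cv2.line(c,(0,k*s),(6,k*s),(255,255,255),1);cv2.putText(c,str(y0+k),(8,k*s+4),0,.35,(255,255,255),1)
    cv2.imwrite(out,c)
E
python3 - <<'E'
from h import *
crop("pics/top0.png",425,225,70,60,10,"pics/ts.png")
crop("pics/top0.png",240,200,65,112,5,"pics/tt.png")
crop("pics/top0.png",335,190,60,125,4,"pics/tr.png")
crop("pics/scene0.png",235,170,80,60,10,"pics/ss.png")
crop("pics/scene0.png",295,265,140,90,5,"pics/st.png")
E
```

```text
(no output)
```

View pics/ts.png

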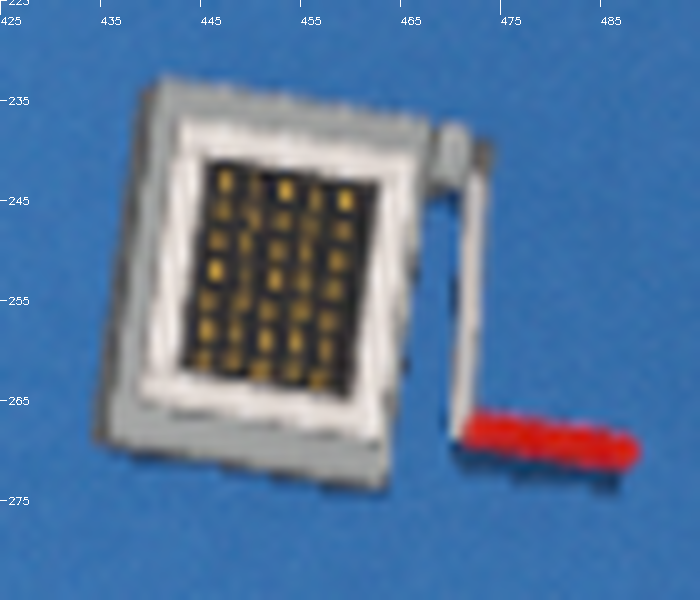

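View pics/tt.png

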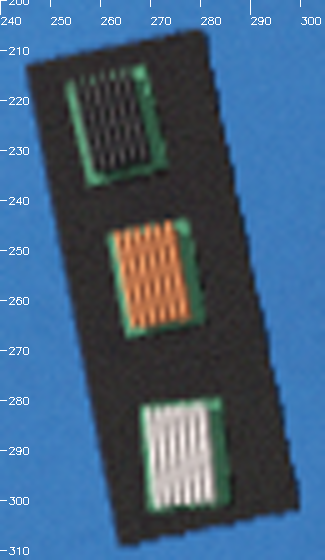

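View pics/ss.png

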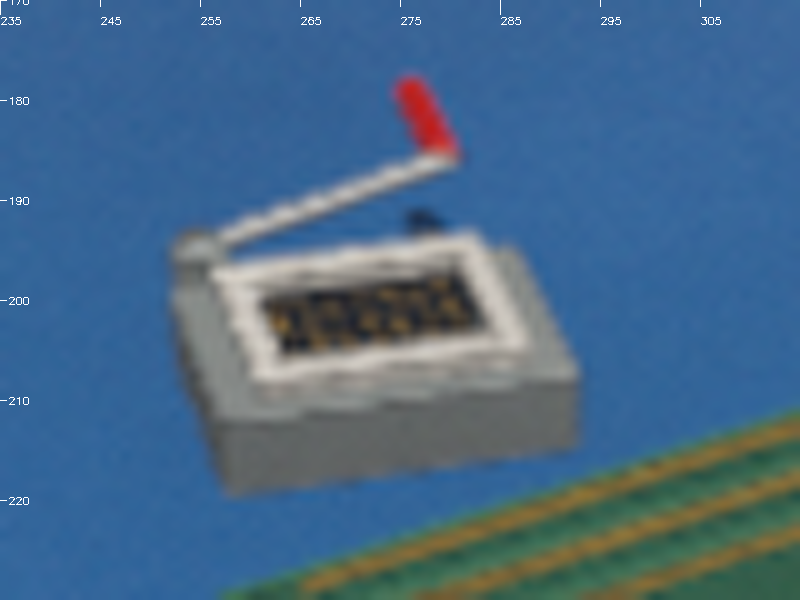

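View pics/tr.png

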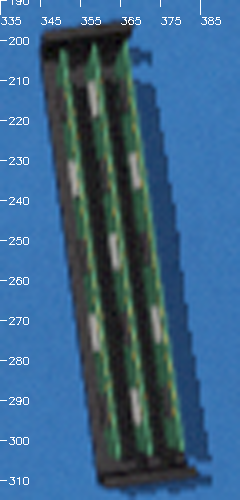

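View pics/st.png

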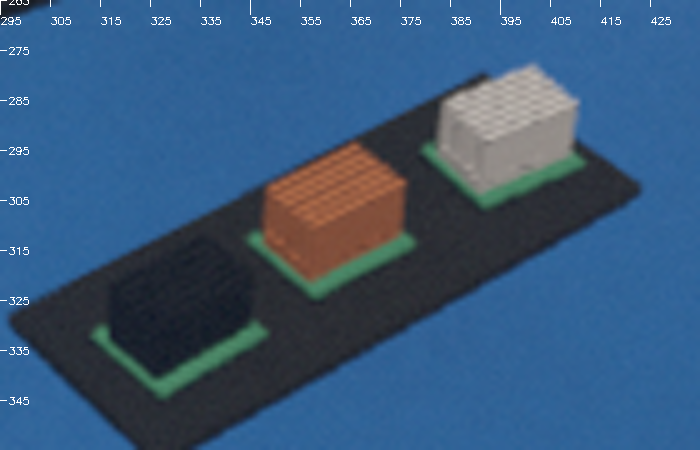

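```bash
cat > m.py <<'E'
from h import *
from scipy.optimize import least_squares
def fit(pts,x0):  # pts: (cam,u,v,lx,ly,z)
    def f(x):
        c,s=np.cos(x[2]),np.sin(x[2]);r=[]
        for n,u,v,lx,ly,z in pts:
            r+=list(proj(n,[x[0]+c*lx-s*ly,x[1]+s*lx+c*ly,z])-[u,v])
        return np.array(r)
    q=least_squares(f,x0);return q.x,f(q.x)
E
python3 - <<'E'
from m import *
np.set_printoptions(precision=4,suppress=True)
fr=[("top",443,237.2,38,32,.034),("top",466.7,240.8,38,-32,.034),("top",463,269,-38,-32,.034),("top",438.8,265.2,-38,32,.034)]
fs=[("scene",255.8,197.2,38,-32,.034),("scene",282.8,193.5,-38,-32,.034),("scene",288,204.8,-38,32,.034),("scene",260.8,208,38,32,.034)]
m=lambda P:[(n,u,v,a/1000,b/1000,z) for n,u,v,a,b,z in P]
for P in(fr,fs,fr+fs):
    x,r=fit(m(P),[.4,-.1,0]);print("socket",x,r)
zt=.044;zb=.008+.006
ct=[("top",262.4,246.6,25,15,zt),("top",275.2,244.2,25,-15,zt),("top",278,263.6,-25,-15,zt),("top",266,266,-25,15,zt),
("top",261.4,247.2,28,22,zb),("top",277.6,243.8,28,-22,zb),("top",281,264.4,-28,-22,zb),("top",265.4,267.6,-28,22,zb)]
cs=[("scene",348.4,302.2,25,-15,zt),("scene",366.4,293.4,-25,-15,zt),("scene",376.2,301.4,-25,15,zt),("scene",358,310.2,25,15,zt),
("scene",344.4,312.6,28,-22,zb),("scene",358.4,323.4,28,22,zb),("scene",378,313,-28,22,zb)]
for P in(ct,cs,ct+cs):
    x,r=fit(m(P),[.4,.3,.2]);print("cu",x,r)
# bar
def tri(a,b):
    return least_squares(lambda X:np.r_[proj("top",X)-a,proj("scene",X)-b],[.3,-.2,.05])
for a,b in(((471.5,268),(279.8,185)),((488.8,270.2),(275.8,178.5)),((480.2,269.1),(277.8,181.8))):
    q=tri(a,b);print("bar",q.x,q.fun)
D=np.load("pics/top0.npy");print("top-depth pts")
for u,v in((480,269),(484,270),(476,269),(440,250),(270,255),(272,255),(300,400),(360,250),(420,330)):
    print(u,v,atd("top",u,v,D[v,u]))
# rack: cheeks/ board top ends
for u,v in((351,203),(358,203),(366,202),(365,304),(372,304),(381,304)): print("rack",atz("top",u,v,.11))
E
```

```text
socket [ 0.4868 -0.2229 -0.1721] [-0.0684 -0.0722 -0.05    0.1154 -0.1159 -0.0042  0.2338 -0.0378]
socket [ 0.4908 -0.2163 -0.1733] [ 0.2345 -0.1907 -0.1706  0.0867  0.1105 -0.1932 -0.1728  0.2925]
socket [ 0.4879 -0.2218 -0.1725] [-0.4752 -0.4684 -0.4605 -0.2715 -0.5403 -0.3976 -0.1868 -0.4404  0.4844
 -1.2751 -0.0207 -0.9833  0.2649 -1.3434  0.089  -0.8742]
cu [0.4866 0.2634 0.1765] [ 0.6012  0.2543 -1.0732  0.5415 -0.5354 -0.3594  0.2983 -0.6313  0.3347
 -0.019   0.0886  0.3511  0.3596  0.0125 -0.0584 -0.1337]
cu [0.4885 0.2664 0.1901] [-0.0909  0.3085  0.0802 -0.1091 -0.0058 -0.5848 -0.0852  0.1829 -0.0586
 -0.3773 -0.2189  0.5187  0.3909 -0.0095]
cu [0.4873 0.2646 0.1838] [ 0.0955  0.0585 -1.5939  0.2658 -0.9237 -0.6633 -0.0748 -0.8548 -0.1644
 -0.1907 -0.4319  0.0649 -0.0159 -0.3047 -0.412  -0.3356 -0.0376 -0.4123
  0.2019 -0.7199  0.0351 -1.1828 -0.1193 -0.5282  0.0111 -1.115  -0.2756
 -0.2042  0.4187 -0.6042]
bar [ 0.4455 -0.2667  0.0485] [-0.037   0.0745 -0.0886 -0.0141]
bar [ 0.439  -0.3125  0.0464] [-0.0812  0.1662 -0.2016 -0.033 ]
bar [ 0.4422 -0.2898  0.0471] [-0.0722  0.1467 -0.1762 -0.0284]
top-depth pts
480 269 [ 0.4428 -0.2893  0.0475]
484 270 [ 0.4399 -0.2983  0.0521]
476 269 [ 0.4427 -0.2768  0.0545]
440 250 [ 0.4961 -0.1912  0.0233]
270 255 [0.4887 0.2673 0.0161]
272 255 [0.4883 0.2615 0.0199]
300 400 [0.1031 0.1894 0.0025]
360 250 [0.4994 0.0235 0.0146]
420 330 [ 0.2826 -0.1346  0.0025]
rack [0.6121 0.0501 0.11  ]
rack [0.6119 0.0323 0.11  ]
rack [0.6142 0.012  0.11  ]
rack [0.357  0.0195 0.11  ]
rack [0.3568 0.0021 0.11  ]
rack [ 0.3565 -0.0203  0.11  ]
```

```bash
cat >> h.py <<'E'
np.set_printoptions(precision=4,suppress=True)
def down(phi): # tool y at world angle phi (horizontal), tool z down
    y=np.array([np.cos(phi),np.sin(phi),0]);z=np.array([0,0,-1.]);return R.from_matrix(np.c_[np.cross(y,z),y,z])
def plan(pos,phi):
    s=bot.read_state();r=R.from_rotvec(s['tcp_rot']);y=r.as_matrix()[:,1]
    best=min((down(phi+k*np.pi) for k in(0,1)),key=lambda d:(r.inv()*d).magnitude())
    print("t",round(s['time'],2),"tcp",s['tool_pos'],"yphi",np.arctan2(y[1],y[0]),"q",s['q'],"w",s['width'],"F",s['wrist_force'])
    print("  shift mm",r.inv().apply(np.array(pos)-s['tool_pos'])*1000,"turn deg",np.degrees((r.inv()*best).as_rotvec()))
E
python3 - <<'E'
from h import *
plan([.45,.3,.23],-.172)
plan([.44,-.287,.15],-.172)
print(R.from_rotvec(bot.read_state()['tcp_rot']).as_matrix())
E
```

```text
t 0.1 tcp [0.1523 0.6569 0.23  ] yphi 1.3430053710625964 q [ 1.3061  0.2647  1.6053  0.      1.2737 -0.0369] w 1.0006967027783455 F [ 0.4034 -0.6343 -0.8037]
  shift mm [-370.6515 -280.4526    0.5899] turn deg [-0.0996  0.0853 86.8034]
t 0.1 tcp [0.1523 0.6569 0.23  ] yphi 1.3430053710625964 q [ 1.3061  0.2647  1.6053  0.      1.2737 -0.0369] w 1.0006967027783455 F [ 0.4034 -0.6343 -0.8037]
  shift mm [-493.4781 -854.3802   81.7673] turn deg [-0.0996  0.0853 86.8034]
[[-0.9742  0.2258 -0.0006]
 [ 0.2258  0.9742 -0.002 ]
 [ 0.0001 -0.0021 -1.    ]]
```

{"api": "arm_command", "payload": {
  "targets": "-37 -28 0 0 0 7 0.6; -74 -56 0 0 0 14 0.6; -111 -84 0 0 0 21 0.6; -148 -112 0 0 0 28 0.6; -185 -140 0 0 0 35 0.6; -222 -168 0 0 0 42 0.6; -259 -196 0 0 0 49 0.6; -296 -224 0 0 0 56 0.6; -333 -252 0 0 0 63 0.6; -370 -280 0 0 0 70 0.6"
}}

```text
time: 0.93
tool_pos: [0.4199, 0.3356, 0.2309]
tcp_rot: [-2.09, -2.346, 0.001]
wrist_force: [0.7, 0.4, -0.9]
width: 0.595
```

Run:
```python
from h import *
plan([.45,-.05,.23],-.172)
plan([.44,-.287,.15],-.172)
```

```text
t 0.93 tcp [0.4199 0.3356 0.2309] yphi 0.11539979793377557 q [0.6279 0.004  1.8974 0.     1.2406 0.5125] w 0.5950204338147113 F [ 0.6708  0.4079 -0.9152]
  shift mm [-386.5191  -14.5262    1.0344] turn deg [-0.0198  0.0152 16.4668]
t 0.93 tcp [0.4199 0.3356 0.2309] yphi 0.11539979793377557 q [0.6279 0.004  1.8974 0.     1.2406 0.5125] w 0.5950204338147113 F [ 0.6708  0.4079 -0.9152]
  shift mm [-620.7743  -51.7185   81.0982] turn deg [-0.0198  0.0152 16.4668]
```

{"api": "arm_command", "payload": {
  "targets": "-41 -6 0 0 0 2 0.6; -82 -12 0 0 0 4 0.6; -123 -18 0 0 0 6 0.6; -164 -24 0 0 0 8 0.6; -205 -30 0 0 0 10 0.6; -246 -36 0 0 0 12 0.6; -287 -42 0 0 0 14 0.6; -328 -48 0 0 0 16 0.6; -369 -54 0 0 0 17 0.6; -410 -60 0 0 0 17 0.6"
}}

```text
time: 1.77
tool_pos: [0.4085, -0.0785, 0.2312]
tcp_rot: [2.408, 2.017, 0.0]
wrist_force: [1.0, 0.4, -0.3]
width: 0.599
```

{"api": "arm_command", "payload": {
  "targets": "-40 3 0 0 0 0 0.6; -80 6 0 0 0 0 0.6; -120 9 0 0 0 0 0.6; -160 12 0 0 0 0 0.6; -178 14 30 0 0 0 0.6; -178 14 60 0 0 0 0.6; -178 14 60 0 0 0 0.6; -178 14 60 0 0 0 0.6; -178 14 60 0 0 0 0.6"
}}

```text
time: 2.52
tool_pos: [0.3923, -0.2541, 0.172]
tcp_rot: [2.407, 2.019, 0.0]
wrist_force: [0.8, -0.3, 0.1]
width: 0.602
```

Run:
```python
from h import *
plan([.442,-.290,.15],-.172)
im,d=bot.read_camera("top");cv2.imwrite("pics/top1.png",im)
crop(im,425,220,80,60,10,"pics/t1.png")
im,d=bot.read_camera("scene");cv2.imwrite("pics/scene1.png",im)
crop(im,235,120,80,80,8,"pics/s1.png")
```

```text
t 2.52 tcp [ 0.3923 -0.2541  0.172 ] yphi -0.1749284194577717 q [-0.6281 -0.0883  2.0984  0.0001  1.1314 -0.4532] w 0.6023480353605845 F [ 0.7525 -0.2507  0.0938]
  shift mm [-26.723   55.15    22.0575] turn deg [ 0.0118 -0.0023 -0.1678]
```

View pics/t1.png

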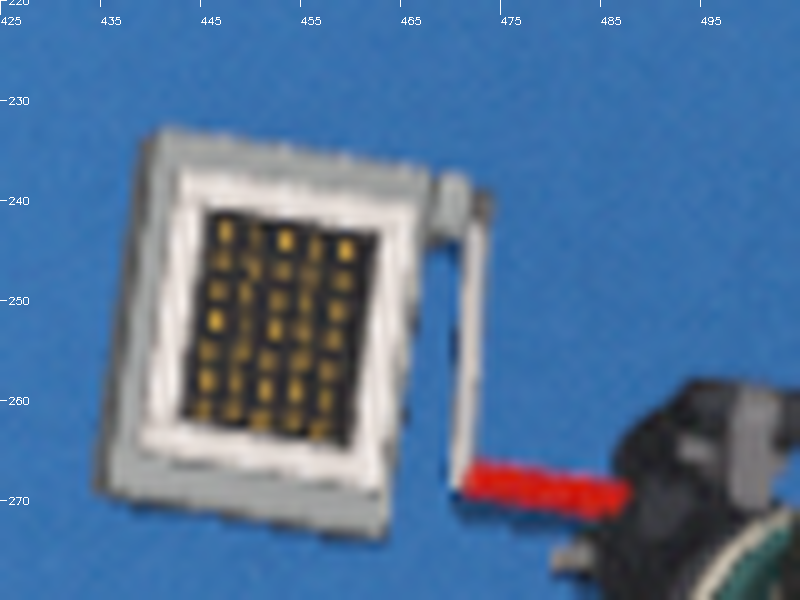

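View pics/s1.png

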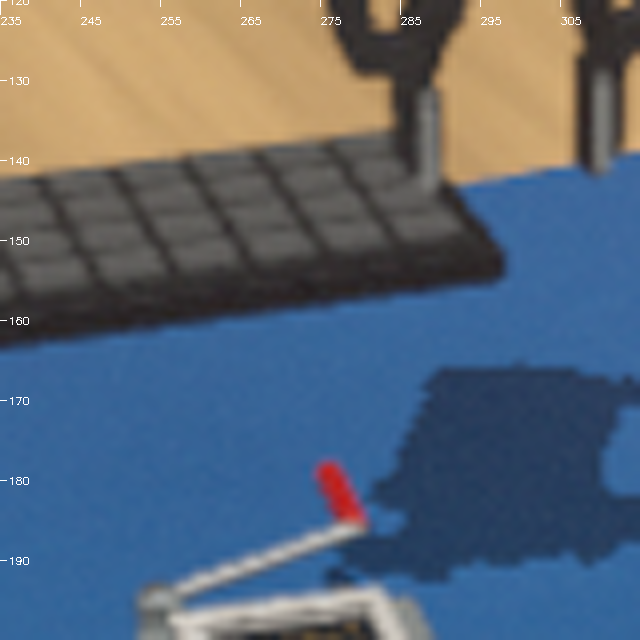

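The gripper is behind and beside the bar. In the scene view the fingertips are at about (289,143) and (308.5,141). In the top view the bar runs from (471,268) to beyond (488,270). I'll compare the projected fingertips with what I see to check the calibration.

Run:
```python
from h import *
s=bot.read_state();print(s['joint_vel'],s['tool_pos'],s['time'])
M=R.from_rotvec(s['tcp_rot']).as_matrix()
for w in(-.0255,.0255):
  for dz in(0,.006): 
    P=s['tool_pos']+M@[0,w*1.2,-dz];print(P,proj("scene",P),proj("top",P))
plan([.442,-.290,.12],-.172)
```

```text
[ 0.0036 -0.0063 -0.0031 -0.0004 -0.0046 -0.0005] [ 0.3934 -0.2544  0.1733] 2.6167
[ 0.3632 -0.2491  0.1732] [308.8261 141.3139] [480.3731 300.7807]
[ 0.3632 -0.2491  0.1792] [308.8493 139.2602] [481.1346 300.8477]
[ 0.4235 -0.2597  0.1734] [287.1031 143.5461] [483.7684 275.1914]
[ 0.4235 -0.2597  0.1794] [287.075  141.4768] [484.5433 275.1287]
t 2.62 tcp [ 0.3934 -0.2544  0.1733] yphi -0.1740995179936476 q [-0.6274 -0.0894  2.097   0.0001  1.1309 -0.4533] w 0.6028395260671535 F [-0.2207 -1.2553  0.0704]
  shift mm [-26.5198  53.8986  53.4776] turn deg [ 0.1654  0.0763 -0.1204]
```

{"api": "arm_command", "payload": {
  "targets": "-20 36 0 0 0 0 0.6; -27 54 20 0 0 0 0.6; -27 54 50 0 0 0 0.6; -27 54 80 0 0 0 0.6; -27 54 110 0 0 0 0.6; -27 54 130 0 0 0 0.6; -27 54 143 0 0 0 0.6; -27 54 143 0 0 0 0.6; -27 54 143 0 0 0 0.6"
}}

```text
time: 3.37
tool_pos: [0.4414, -0.2902, 0.0291]
tcp_rot: [2.406, 2.019, 0.0]
wrist_force: [0.3, 0.4, 0.4]
width: 0.598
```

Run:
```python
from h import *
plan([.442,-.290,.029],-.172)
im,d=bot.read_camera("scene");crop(im,235,120,80,80,8,"pics/s2.png")
```

```text
t 3.37 tcp [ 0.4414 -0.2902  0.0291] yphi -0.17416372828855448 q [-0.6287  0.2051  2.09    0.      0.8458 -0.4545] w 0.5980923918324321 F [0.3067 0.3863 0.4396]
  shift mm [0.2601 0.5615 0.1326] turn deg [ 0.0357  0.0166 -0.124 ]
```

View pics/s2.png

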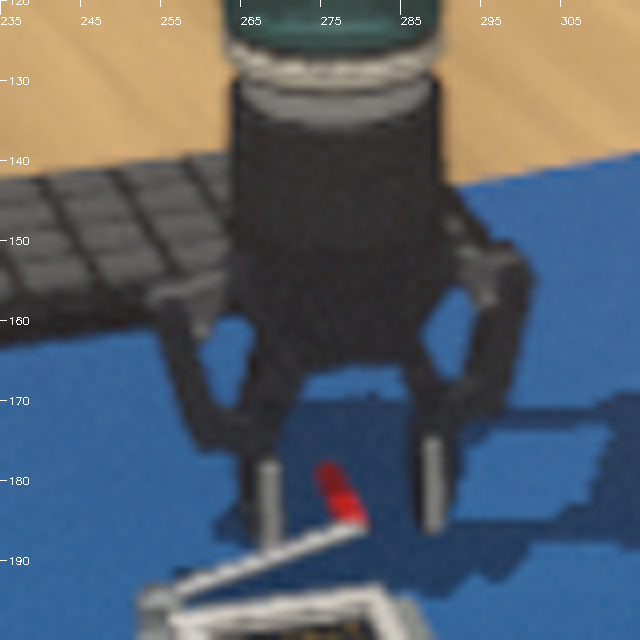

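The red bar, at (275–280, 178–185), lies midway between the pads, so I'll grip it.

{"api": "arm_command", "payload": {
  "targets": "0 0 0 0 0 0 0.05; 0 0 0 0 0 0 0.05; 0 0 0 0 0 0 0.05; 0 0 0 0 0 0 0.05; 0 0 0 0 0 0 0.05; 0 0 0 0 0 0 0.05; 0 0 0 0 0 0 0.05",
  "newtons": 30
}}

```text
time: 4.0
tool_pos: [0.4438, -0.2915, 0.03]
tcp_rot: [2.403, 2.013, 0.005]
wrist_force: [6.0, 0.3, -2.6]
width: 0.107
```

Run:
```python
from h import *
plan([.442,-.290,.029],-.172)
q0=.229
for q in np.linspace(q0,1.75,11)[1:]: print(round(q,3),np.round([75*(np.cos(q0)-np.cos(q)),-75*(np.sin(q)-np.sin(q0))],1))
```

```text
t 4.0 tcp [ 0.4438 -0.2915  0.03  ] yphi -0.17611419423759336 q [-0.6292  0.2048  2.0884  0.0023  0.8414 -0.4546] w 0.10701625531491216 F [ 6.016   0.3282 -2.6121]
  shift mm [ 1.1658 -2.0492  0.9495] turn deg [ 0.3999  0.0858 -0.236 ]
0.381 [  3.4 -10.9]
0.533 [  8.5 -21.1]
0.685 [ 15.  -30.4]
0.837 [ 22.8 -38.7]
0.989 [ 31.9 -45.7]
1.142 [ 41.8 -51.2]
1.294 [ 52.5 -55.1]
1.446 [ 63.7 -57.4]
1.598 [ 75.1 -57.9]
1.75 [ 86.4 -56.8]
```

{"api": "arm_command", "payload": {
  "targets": "1.5 1.5 -5 0 0 0 0.05; 1.5 3.5 -11 0 0 0 0.05; 1.5 6 -16 0 0 0 0.05; 1.5 8.5 -21 0 0 0 0.05; 1 12 -26 0 0 0 0.05; 1 15 -30 0 0 0 0.05; 1 19 -35 0 0 0 0.05; 0 23 -39 0 0 0 0.05; 0 27 -42 0 0 0 0.05; 0 32 -46 0 0 0 0.05"
}}

```text
time: 4.83
tool_pos: [0.4704, -0.296, 0.0741]
tcp_rot: [-2.405, -2.017, 0.004]
wrist_force: [-5.4, -3.1, -0.6]
width: 0.102
```

Run:
```python
from h import *
plan([.442,-.290,.029],-.172)
im,d=bot.read_camera("scene");crop(im,225,120,80,80,8,"pics/s3.png")
```

```text
t 4.83 tcp [ 0.4704 -0.296   0.0741] yphi -0.17489440886749377 q [-0.6053  0.1929  2.0031 -0.0023  0.949  -0.4291] w 0.10183033444425912 F [-5.403  -3.089  -0.6084]
  shift mm [  0.9971 -28.8454  45.2114] turn deg [-0.2194  0.0165 -0.1658]
```

View pics/s3.png

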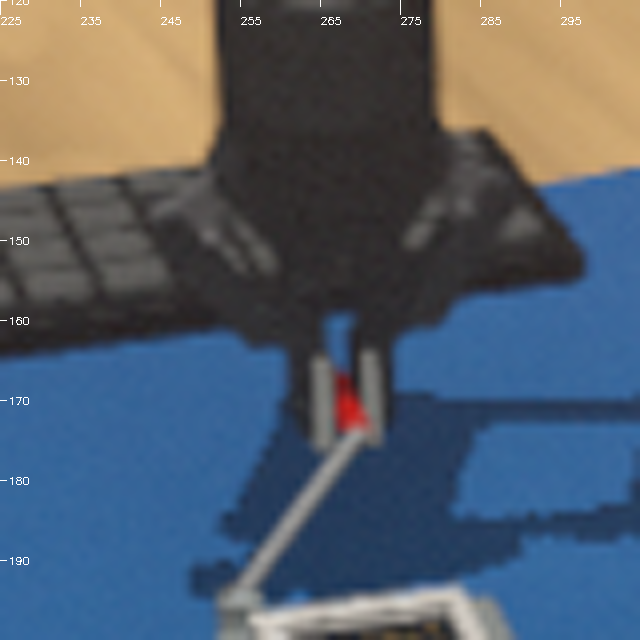

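The lever is swinging with the gripper, and the forces are low. I'll continue the arc.

{"api": "arm_command", "payload": {
  "targets": "0 5 -3 0 0 0 0.05; 0 10 -5.5 0 0 0 0.05; 0 15 -7.5 0 0 0 0.05; 0 21 -9.5 0 0 0 0.05; 0 27 -11 0 0 0 0.05; 0 32 -11.5 0 0 0 0.05; 0 38 -12 0 0 0 0.05; 0 44 -12 0 0 0 0.05; 0 50 -11.5 0 0 0 0.05; 0 56 -10.5 0 0 0 0.05"
}}

```text
time: 5.72
tool_pos: [0.528, -0.3063, 0.0858]
tcp_rot: [2.407, 2.017, 0.0]
wrist_force: [-2.7, -1.6, 5.5]
width: 0.104
```

{"api": "arm_command", "payload": {
  "targets": "0 2 0 0 0 0 0.05; 0 2 0 0 0 0 0.05; 0 2 0 0 0 0 0.05"
}}

```text
time: 5.97
tool_pos: [0.5288, -0.3064, 0.0856]
tcp_rot: [-2.407, -2.018, 0.002]
wrist_force: [-5.6, -0.4, 7.4]
width: 0.101
```

Run:
```python
from h import *
plan([.442,-.290,.029],-.172)
im,d=bot.read_camera("scene");crop(im,225,120,80,80,8,"pics/s4.png")
```

```text
t 5.97 tcp [ 0.5288 -0.3064  0.0856] yphi -0.1750706143341363 q [-0.5654  0.2734  1.8775 -0.0012  0.992  -0.3896] w 0.10071429924957098 F [-5.6333 -0.3543  7.3709]
  shift mm [  1.0563 -88.2269  56.745 ] turn deg [-0.084   0.0263 -0.1759]
```

View pics/s4.png

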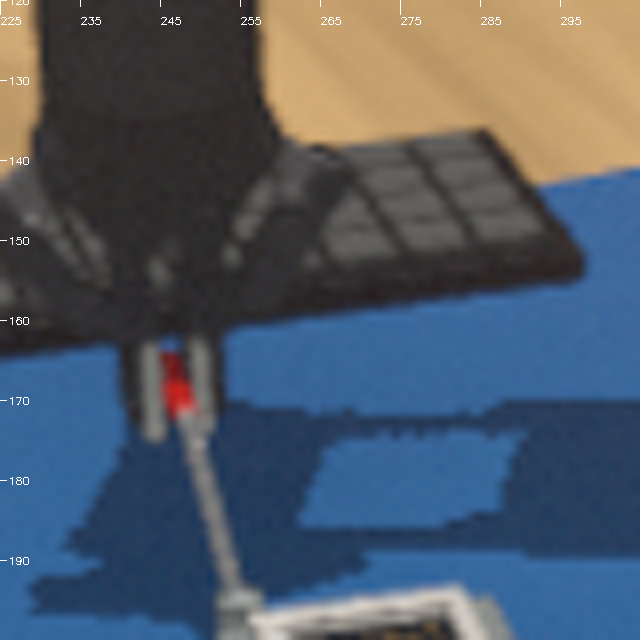

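The lever leans past upright, at about 1.75 rad. Now I'll release and lift.

{"api": "arm_command", "payload": {
  "targets": "0 -1 0 0 0 0 0.5; 0 -1 0 0 0 0 0.5; 0 -1 0 0 0 0 0.5; 0 -1 0 0 0 0 0.5; 0 -1 0 0 0 0 0.5; 0 -1 -30 0 0 0 0.5; 0 -1 -60 0 0 0 0.5; 0 -1 -90 0 0 0 0.5; 0 -1 -120 0 0 0 0.5; 0 -1 -130 0 0 0 0.5"
}}

```text
time: 6.85
tool_pos: [0.5307, -0.3072, 0.2204]
tcp_rot: [2.401, 2.013, 0.004]
wrist_force: [0.8, -0.5, 0.5]
width: 0.504
```

{"api": "arm_command", "payload": {
  "targets": "0 0 -15 0 0 0 0.5; 0 0 -15 0 0 0 0.5; 0 0 -15 0 0 0 0.5"
}}

```text
time: 7.1
tool_pos: [0.5285, -0.3061, 0.2299]
tcp_rot: [2.406, 2.018, 0.001]
wrist_force: [-0.1, -0.6, 0.5]
width: 0.5
```

Run:
```python
from h import *
plan([.487,.264,.23],-1.385)
im,d=bot.read_camera("scene");crop(im,225,140,80,75,8,"pics/s5.png")
im,d=bot.read_camera("top");cv2.imwrite("pics/top5.png",im)
```

```text
t 7.1 tcp [ 0.5285 -0.3061  0.2299] yphi -0.17538095219865982 q [-0.5657  0.1436  1.75    0.0001  1.2467 -0.3904] w 0.5002244552727714 F [-0.1188 -0.6047  0.4523]
  shift mm [ 554.0641 -140.3597   -0.4976] turn deg [ 0.0787 -0.0226 69.306 ]
```

View pics/s5.png

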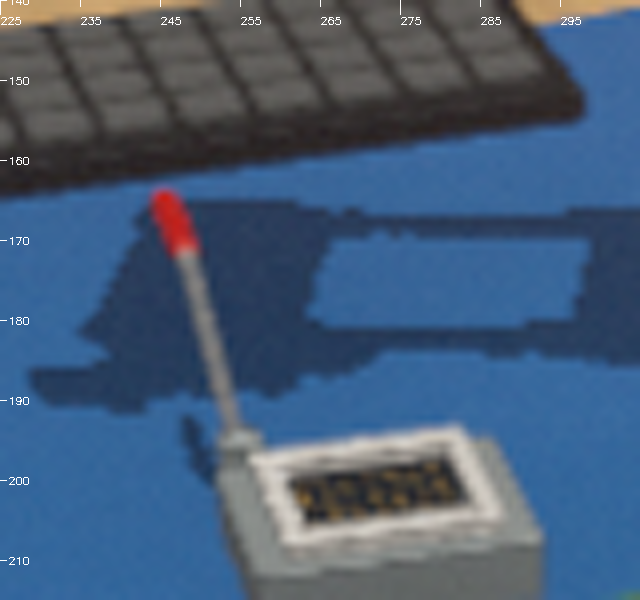

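The lever stays open, with its bar at (246,166)–(248,171). Next I'll travel to the tray.

{"api": "arm_command", "payload": {
  "targets": "40 -10 0 0 0 5 0.8; 80 -20 0 0 0 10 0.8; 120 -30 0 0 0 15 0.8; 160 -40 0 0 0 20 0.8; 200 -50 0 0 0 25 0.8; 240 -60 0 0 0 30 0.8; 280 -70 0 0 0 35 0.8; 320 -80 0 0 0 40 0.8; 360 -90 0 0 0 45 0.8; 400 -100 0 0 0 50 0.8"
}}

```text
time: 8.03
tool_pos: [0.4979, 0.1071, 0.2278]
tcp_rot: [-3.036, -0.805, 0.004]
wrist_force: [0.5, 0.1, 0.6]
width: 0.8
```

{"api": "arm_command", "payload": {
  "targets": "0 0 0 0 0 0 0.8; 0 0 0 0 0 0 0.8; 0 0 0 0 0 0 0.8; 0 0 0 0 0 0 0.8"
}}

```text
time: 8.37
tool_pos: [0.4992, 0.1042, 0.2287]
tcp_rot: [3.035, 0.811, -0.003]
wrist_force: [-0.1, 0.3, 0.5]
width: 0.794
```

Run:
```python
from h import *
plan([.487,.264,.15],-1.385)
```

```text
t 8.37 tcp [0.4992 0.1042 0.2287] yphi -1.048499204254352 q [ 0.1574 -0.048   1.9524 -0.0006  1.2389  1.206 ] w 0.794467593388724 F [-0.0545  0.2719  0.546 ]
  shift mm [  69.305  -144.5356   78.6397] turn deg [ 0.0105  0.1073 19.2801]
```

{"api": "arm_command", "payload": {
  "targets": "17 -36 0 0 0 5 0.8; 35 -72 0 0 0 10 0.8; 52 -108 20 0 0 15 0.8; 69 -144 40 0 0 19 0.8; 69 -144 70 0 0 19 0.8; 69 -144 100 0 0 19 0.8; 69 -144 110 0 0 19 0.8; 69 -144 110 0 0 19 0.8; 69 -144 110 0 0 19 0.8; 69 -144 110 0 0 19 0.8"
}}

```text
time: 9.2
tool_pos: [0.4893, 0.2641, 0.1218]
tcp_rot: [-3.127, -0.297, -0.005]
wrist_force: [1.0, -0.2, -0.2]
width: 0.794
```

Run:
```python
from h import *
plan([.4873,.264,.018],-1.387)
im,d=bot.read_camera("scene");crop(im,295,235,130,100,6,"pics/s6.png")
im,d=bot.read_camera("top");crop(im,225,205,80,80,8,"pics/t6.png")
```

```text
t 9.2 tcp [0.4893 0.2641 0.1218] yphi -1.3816295453861396 q [ 0.4502  0.1332  1.9724 -0.0001  1.0329  1.8319] w 0.793521507856699 F [ 0.9668 -0.2139 -0.1535]
  shift mm [ -2.2939  -0.1869 103.765 ] turn deg [-0.0409 -0.17    0.3076]
```

View pics/s6.png

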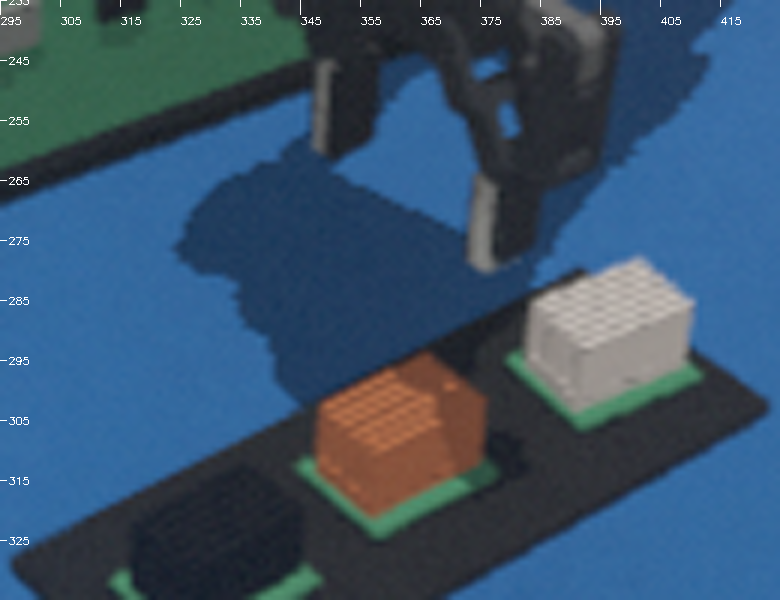

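View pics/t6.png

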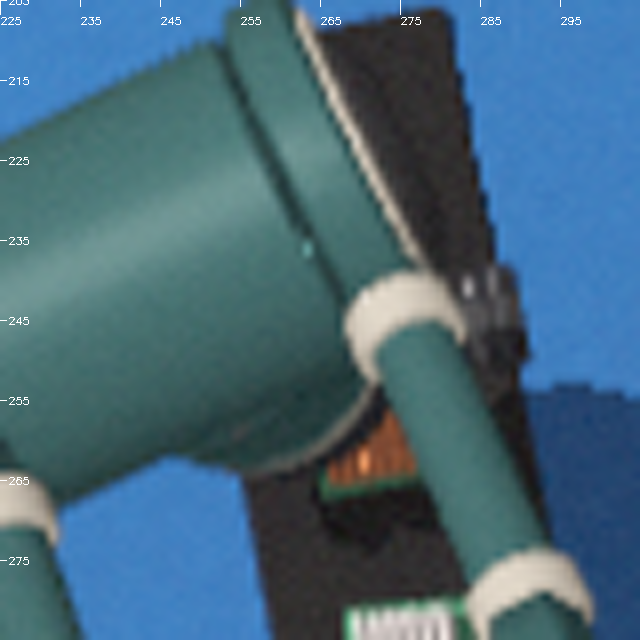

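The open jaws straddle the copper sink with its neighbours clear on both sides. I'll descend and check before closing.

{"api": "arm_command", "payload": {
  "targets": "-1 -1 30 0 0 0 0.8; -2 -1 60 0 0 0 0.8; -2 -1 85 0 0 0 0.8; -2 -1 98 0 0 0 0.8; -2 -1 103 0 0 0 0.8; -2 -1 103 0 0 0 0.8; -2 -1 103 0 0 0 0.8; -2 -1 103 0 0 0 0.8"
}}

```text
time: 9.97
tool_pos: [0.4871, 0.266, 0.0188]
tcp_rot: [-3.126, -0.3, -0.005]
wrist_force: [-0.3, 0.4, -0.6]
width: 0.803
```

Run:
```python
from h import *
plan([.4875,.265,.018],-1.387)
im,d=bot.read_camera("scene");crop(im,295,235,130,100,6,"pics/s7.png")
```

```text
t 9.97 tcp [0.4871 0.266  0.0188] yphi -1.379754081980197 q [ 0.4551  0.263   2.0403 -0.      0.8346  1.8348] w 0.802848420776331 F [-0.2666  0.4436 -0.6101]
  shift mm [0.2151 1.1057 0.82  ] turn deg [-0.0555 -0.205   0.4151]
```

View pics/s7.png

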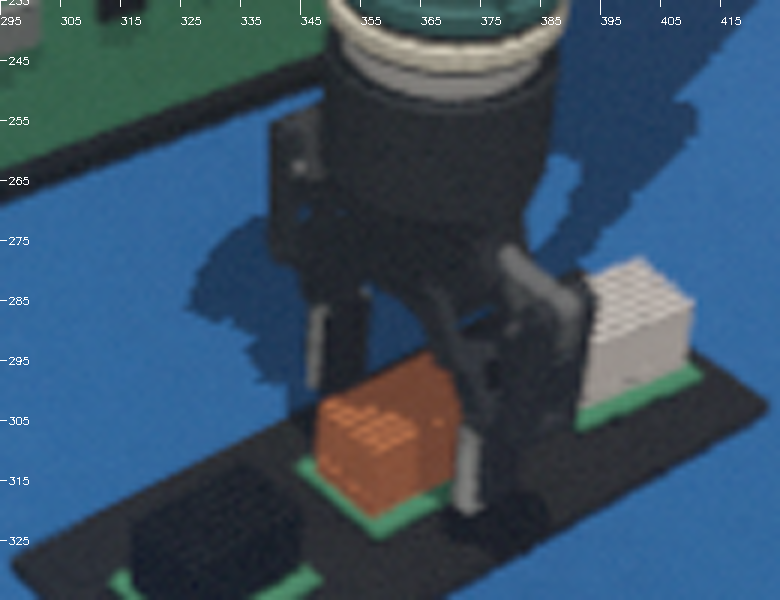

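The pads are level with the sink, just above the board. Now I'll close on it.

{"api": "arm_command", "payload": {
  "targets": "0 1 0 0 0 0 0.25; 0 1 0 0 0 0 0.25; 0 1 0 0 0 0 0.25; 0 1 0 0 0 0 0.25; 0 1 0 0 0 0 0.25; 0 1 0 0 0 0 0.25; 0 1 0 0 0 0 0.25; 0 1 0 0 0 0 0.25",
  "newtons": 40
}}

```text
time: 10.68
tool_pos: [0.4861, 0.2645, 0.0175]
tcp_rot: [-3.127, -0.3, -0.002]
wrist_force: [0.1, -0.2, 5.6]
width: 0.345
```

Run:
```python
from h import *
plan([.4875,.265,.018],-1.387)
im,d=bot.read_camera("scene");crop(im,295,235,130,100,6,"pics/s8.png")
```

```text
t 10.68 tcp [0.4861 0.2645 0.0175] yphi -1.379685904595646 q [ 0.4534  0.2637  2.0424 -0.0001  0.8343  1.8331] w 0.3452340024253519 F [ 0.0711 -0.2326  5.5736]
  shift mm [ 1.4777 -0.1973 -0.4609] turn deg [-0.0154 -0.0678  0.4191]
```

View pics/s8.png

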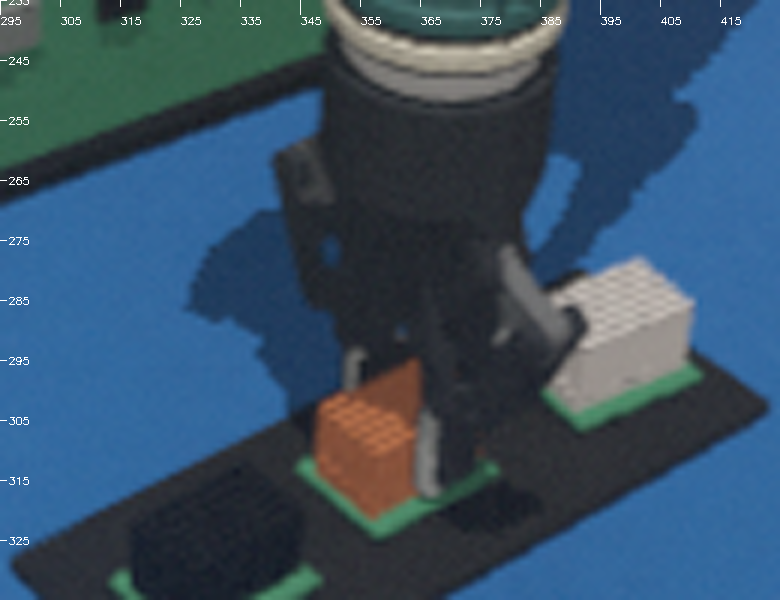

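Gripped at 29 mm. I'll lift it.

{"api": "arm_command", "payload": {
  "targets": "0 0 -5 0 0 0 0.25; 0 0 -15 0 0 0 0.25; 0 0 -30 0 0 0 0.25; 0 0 -50 0 0 0 0.25; 0 0 -75 0 0 0 0.25; 0 0 -105 0 0 0 0.25; 0 0 -135 0 0 0 0.25; 0 0 -160 0 0 0 0.25; 0 0 -170 0 0 0 0.25; 0 0 -170 0 0 0 0.25",
  "newtons": 50
}}

```text
time: 11.57
tool_pos: [0.4873, 0.2652, 0.1904]
tcp_rot: [-3.125, -0.3, -0.01]
wrist_force: [0.8, 0.6, -0.9]
width: 0.343
```

{"api": "arm_command", "payload": {
  "targets": "0 0 0 0 0 0 0.25; 0 0 0 0 0 0 0.25"
}}

```text
time: 11.73
tool_pos: [0.484, 0.2636, 0.1846]
tcp_rot: [3.126, 0.3, -0.005]
wrist_force: [-0.4, 0.5, -1.3]
width: 0.342
```

Run:
```python
from h import *
plan([.487,-.222,.19],-.173-np.pi/2)
im,d=bot.read_camera("scene");crop(im,305,175,130,100,6,"pics/s9.png");cv2.imwrite("pics/scene9.png",im)
im,d=bot.read_camera("top");crop(im,225,205,80,100,6,"pics/t9.png")
```

```text
t 11.73 tcp [0.484  0.2636 0.1846] yphi -1.37970514472056 q [0.4534 0.0677 1.9196 0.     1.1579 1.8331] w 0.3415333940872248 F [-0.4282  0.4693 -1.3414]
  shift mm [-89.329  477.2905  -4.659 ] turn deg [ 0.0902  0.1914 20.8608]
```

View pics/s9.png

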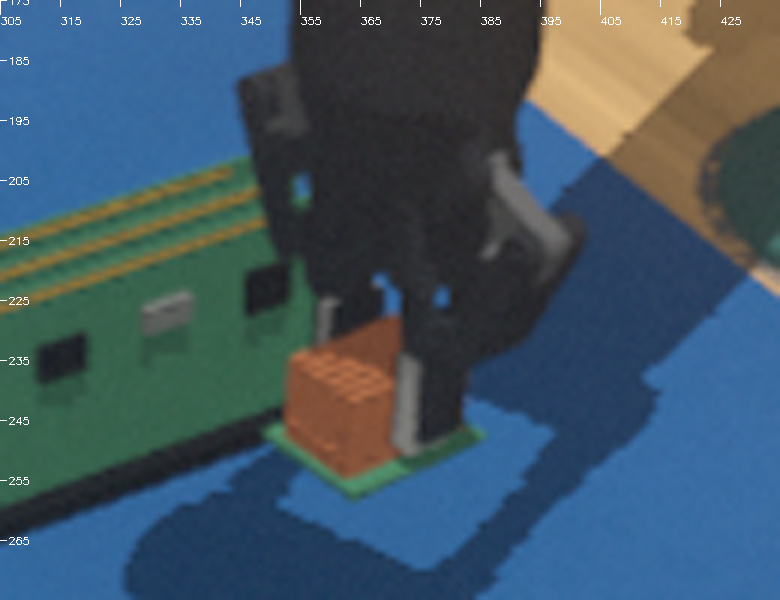

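View pics/t9.png

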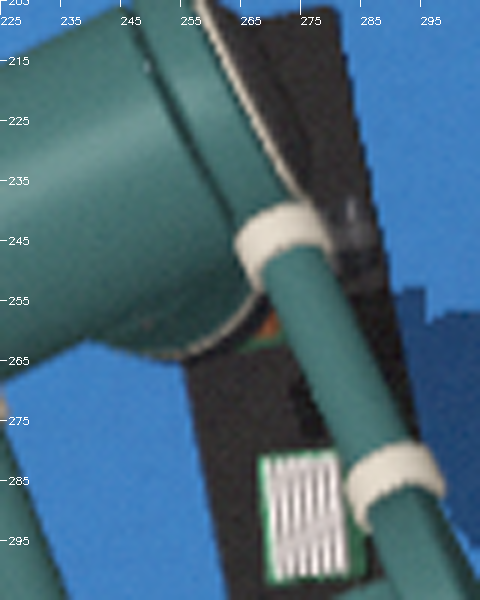

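The module is held level and clear of the tray. I'll carry it over the rack at this height, with its underside about 175 mm up.

{"api": "arm_command", "payload": {
  "targets": "-3 15 -5 0 0 1 0.25; -8 42 -5 0 0 2 0.25; -14 74 -5 0 0 3 0.25; -20 106 -5 0 0 5 0.25; -26 138 -5 0 0 7 0.25; -32 170 -5 0 0 9 0.25; -38 202 -5 0 0 11 0.25; -44 234 -5 0 0 13 0.25; -50 266 -5 0 0 15 0.25; -55 292 -5 0 0 17 0.25"
}}

```text
time: 12.67
tool_pos: [0.4856, -0.0349, 0.19]
tcp_rot: [3.137, -0.169, -0.005]
wrist_force: [1.3, -1.2, -0.6]
width: 0.341
```

{"api": "arm_command", "payload": {
  "targets": "0 0 0 0 0 0 0.25; 0 0 0 0 0 0 0.25; 0 0 0 0 0 0 0.25"
}}

```text
time: 12.92
tool_pos: [0.4862, -0.0325, 0.1905]
tcp_rot: [-3.136, 0.166, 0.004]
wrist_force: [-0.3, -0.7, -1.4]
width: 0.34
```

Run:
```python
from h import *
plan([.488,-.220,.19],-.173-np.pi/2)
im,d=bot.read_camera("scene");cv2.imwrite("pics/scene10.png",im)
```

```text
t 12.92 tcp [ 0.4862 -0.0325  0.1905] yphi -1.676812124939072 q [-0.1184 -0.0632  2.0393  0.0007  1.1679  1.5582] w 0.3400961012997364 F [-0.298  -0.6834 -1.3871]
  shift mm [ 21.6504 186.223    0.3524] turn deg [-0.0323  0.1385  3.838 ]
```

View pics/scene10.png

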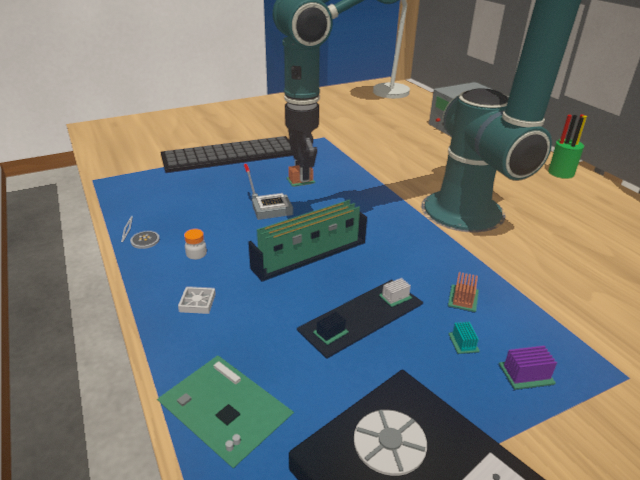

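The module has crossed the rack and the silver and black modules are where they were. Moving on above the socket.

{"api": "arm_command", "payload": {
  "targets": "3 20 0 0 0 1 0.25; 7 50 0 0 0 2 0.25; 11 85 0 0 0 3 0.25; 15 120 0 0 0 4 0.25; 19 150 0 0 0 4 0.25; 21 175 0 0 0 4 0.25; 22 186 0 0 0 4 0.25; 22 186 0 0 0 4 0.25; 22 186 0 0 0 4 0.25; 22 186 0 0 0 4 0.25"
}}

```text
time: 13.8
tool_pos: [0.4892, -0.2185, 0.1914]
tcp_rot: [-3.129, 0.273, 0.001]
wrist_force: [0.3, 0.0, -0.2]
width: 0.339
```

Run:
```python
from h import *
plan([.488,-.220,.19],-.173-np.pi/2)
im,d=bot.read_camera("scene");crop(im,225,120,90,95,8,"pics/s11.png")
im,d=bot.read_camera("top");crop(im,420,215,80,70,8,"pics/t11.png")
```

```text
t 13.8 tcp [ 0.4892 -0.2185  0.1914] yphi -1.744837505723754 q [-0.4669  0.0308  1.9451  0.0008  1.1668  1.2776] w 0.33902967668042966 F [ 0.3478  0.0419 -0.2045]
  shift mm [-0.9424  1.7337  1.4063] turn deg [-0.0589  0.049  -0.0596]
```

View pics/s11.png

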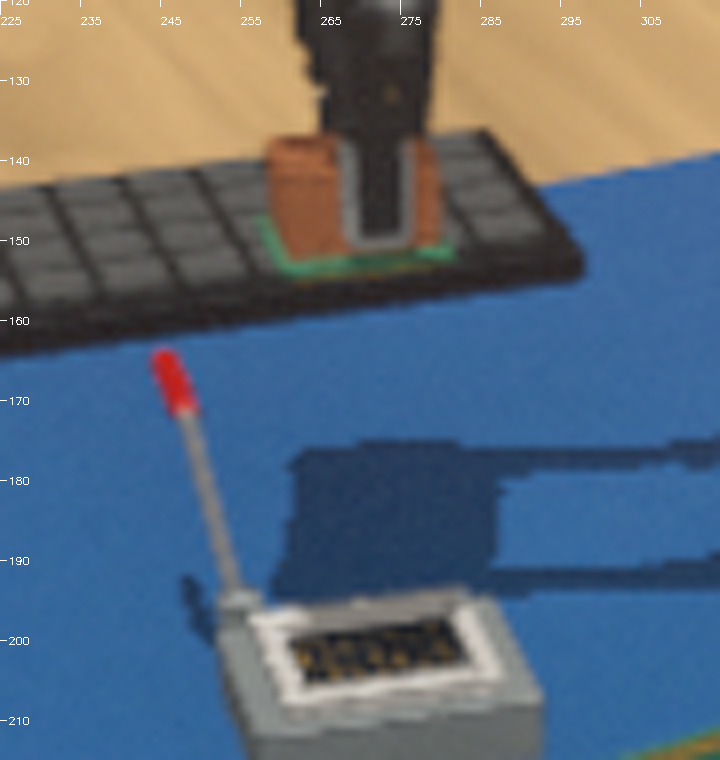

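View pics/t11.png

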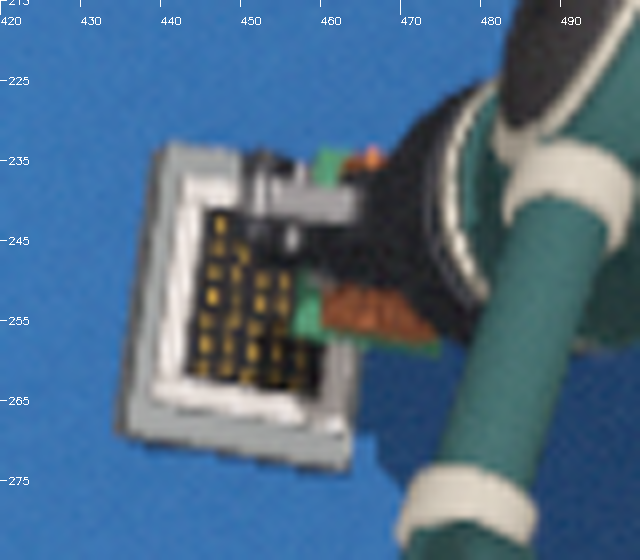

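{"api": "arm_command", "payload": {
  "targets": "-1 0 10 0 0 0 0.25; -2 1 30 0 0 0 0.25; -3 1 55 0 0 0 0.25; -3 1 80 0 0 0 0.25; -3 1 100 0 0 0 0.25; -3 1 110 0 0 0 0.25; -3 1 115 0 0 0 0.25; -3 1 115 0 0 0 0.25; -3 1 115 0 0 0 0.25; -3 1 115 0 0 0 0.25"
}}

```text
time: 14.73
tool_pos: [0.4873, -0.2211, 0.0783]
tcp_rot: [3.129, -0.275, 0.004]
wrist_force: [0.4, -0.2, -1.3]
width: 0.343
```

Run:
```python
from h import *
plan([.488,-.220,.0605],-.173-np.pi/2)
A=[];B=[]
for k in range(4):
    a,_=bot.read_camera("scene");A.append(a.astype(float));b,_=bot.read_camera("top");B.append(b.astype(float))
a=np.mean(A,0).round().astype(np.uint8);b=np.mean(B,0).round().astype(np.uint8)
cv2.imwrite("pics/scene12.png",a);cv2.imwrite("pics/top12.png",b)
crop(a,240,165,60,58,12,"pics/s12.png")
crop(b,430,225,50,55,12,"pics/t12.png")
plan([.488,-.220,.0605],-.173-np.pi/2)
```

```text
t 14.73 tcp [ 0.4873 -0.2211  0.0783] yphi -1.7460558199076188 q [-0.4726  0.1473  2.0482  0.      0.9433  1.2735] w 0.34327777998893155 F [ 0.3607 -0.2089 -1.2602]
  shift mm [ 0.4351 -1.2625 17.781 ] turn deg [ 0.0464 -0.152  -0.1294]
t 15.13 tcp [ 0.4862 -0.2208  0.0771] yphi -1.7463086585234757 q [-0.4729  0.1481  2.0498  0.      0.9431  1.2734] w 0.33908815537109943 F [-0.2947  0.697  -0.5429]
  shift mm [ 1.6343 -1.0677 16.6043] turn deg [ 0.0089 -0.0293 -0.1439]
```

View pics/s12.png

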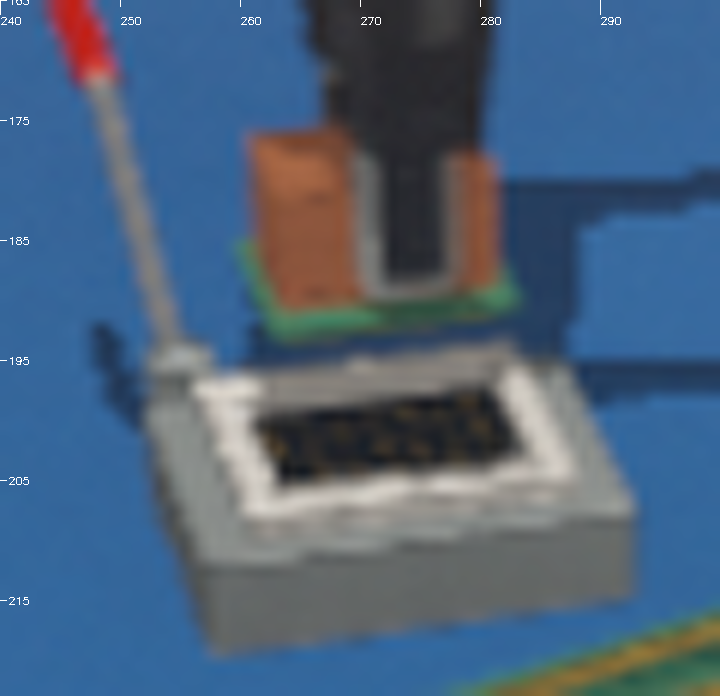

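View pics/t12.png

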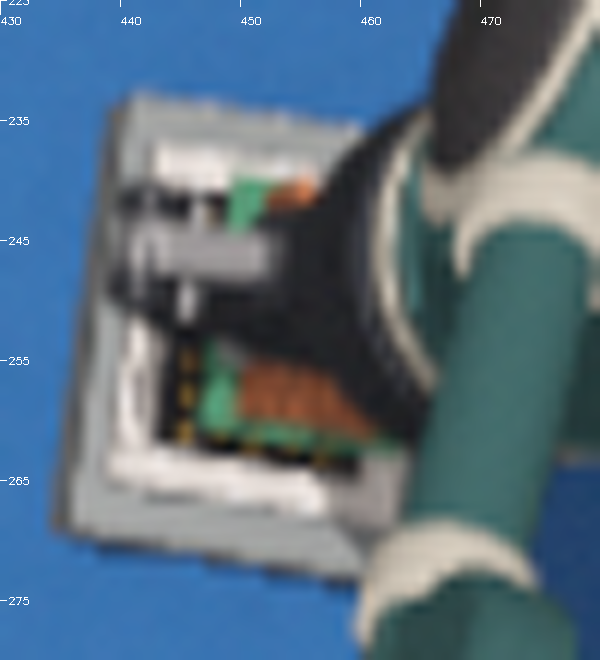

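The module hovers above the socket. In the scene view its board spans about (260–283, 185–193) and the socket frame's near corners are at (261,208) and (288,204.5). I'll overlay wireframes to refine the fit in each camera.

```bash
cat > ov.py <<'E'
from h import *
def box(x,y,yaw,lx,ly,z0,z1):
    c,s=np.cos(yaw),np.sin(yaw);P=[]
    for z in(z0,z1):
        for a,b in((1,1),(-1,1),(-1,-1),(1,-1)):
            P.append([x+c*a*lx/2-s*b*ly/2,y+s*a*lx/2+c*b*ly/2,z])
    return P
def draw(im,n,P,x0,y0,s,col):
    q=[((proj(n,p)-[x0,y0]+.5)*s).round().astype(int) for p in P]
    for k in range(4):
        for a,b in((k,(k+1)%4),(k+4,4+(k+1)%4),(k,k+4)): cv2.line(im,tuple(map(int,q[a])),tuple(map(int,q[b])),col,1,cv2.LINE_AA)
def over(src,n,x0,y0,w,h,s,sock,mod,zc,out):
    im=cv2.resize(cv2.imread(src)[y0:y0+h,x0:x0+w],None,fx=s,fy=s,interpolation=cv2.INTER_CUBIC)
    if sock is not None:
        draw(im,n,box(*sock,.1,.076,0,.026),x0,y0,s,(0,255,255))
        draw(im,n,box(*sock,.076,.064,.026,.034),x0,y0,s,(255,0,255))
    if mod is not None:
        draw(im,n,box(*mod,.050,.030,zc-.012,zc+.018),x0,y0,s,(255,255,0))
        draw(im,n,box(*mod,.056,.044,zc-.015,zc-.012),x0,y0,s,(0,255,0))
    cv2.imwrite(out,im)
E
python3 - <<'E'
from ov import *
over("pics/scene12.png","scene",240,165,60,58,13,(.4908,-.2163,-.1733),(.4905,-.2165,-.1733),.0862,"pics/o1.png")
over("pics/top12.png","top",430,225,50,55,10,(.4868,-.2229,-.1721),(.4868,-.2229,-.1733),.0862,"pics/o2.png")
E
```

```text
(no output)
```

View pics/o1.png

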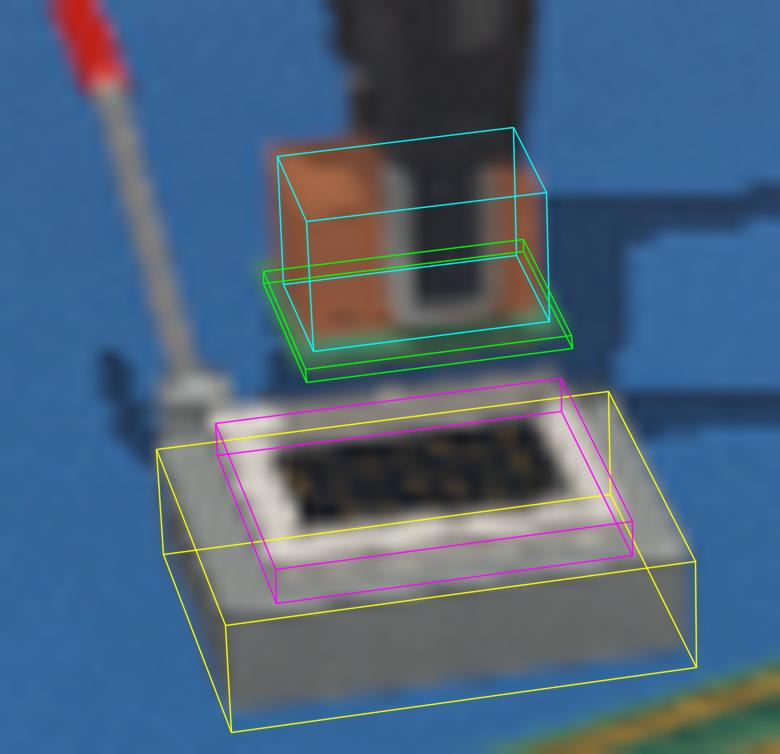

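View pics/o2.png

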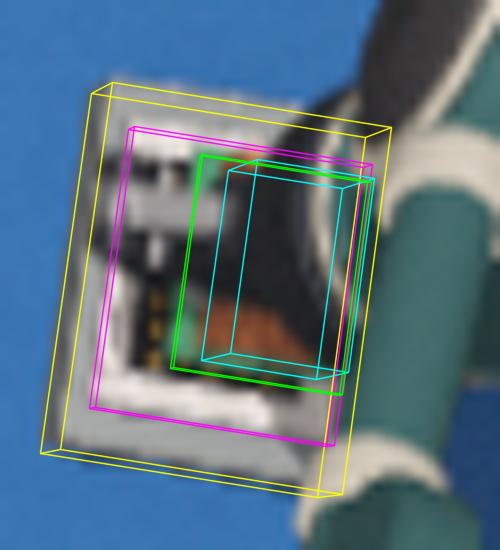

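My crop labels carry a half-pixel offset, so I'll refit with that corrected and re-pick from the averaged images.

Run:
```python
from ov import *
from m import fit
m=lambda P:[(n,u-.5,v-.5,a/1000,b/1000,z) for n,u,v,a,b,z in P]
fr=[("top",443,237.2,38,32,.034),("top",466.7,240.8,38,-32,.034),("top",463,269,-38,-32,.034),("top",438.8,265.2,-38,32,.034)]
fs=[("scene",255.8,197.2,38,-32,.034),("scene",282.8,193.5,-38,-32,.034),("scene",288,204.8,-38,32,.034),("scene",260.8,208,38,32,.034)]
S1,_=fit(m(fs),[.49,-.22,-.17]);S2,_=fit(m(fr),[.49,-.22,-.17]);print(S1,S2)
over("pics/scene12.png","scene",240,165,60,58,13,S1,np.array([.4950,-.2205,-.1733]),.0862,"pics/o1.png")
over("pics/top12.png","top",430,225,50,55,10,S2,np.array([.4880,-.2230,-.1733]),.0862,"pics/o2.png")
```

```text
[ 0.491  -0.2195 -0.1728] [ 0.4882 -0.2216 -0.172 ]
```

View pics/o1.png

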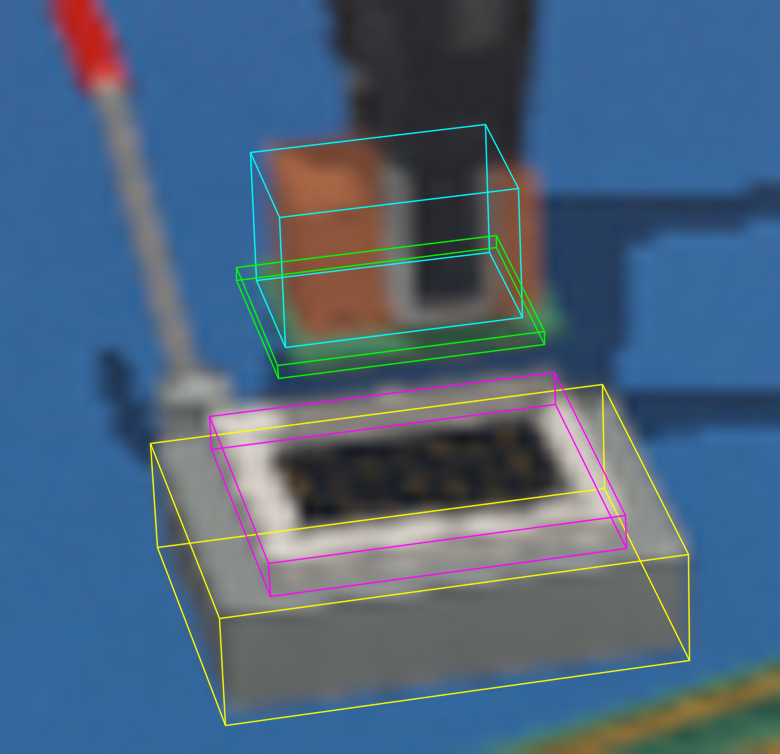

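View pics/o2.png

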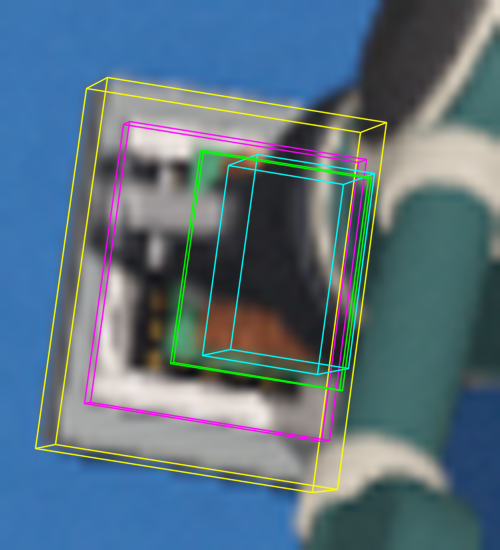

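Run:
```python
from h import *
a=cv2.imread("pics/scene12.png");b=cv2.imread("pics/top12.png")
def c2(im,x0,y0,w,h,s,out):
    c=cv2.resize(im[y0:y0+h,x0:x0+w],None,fx=s,fy=s,interpolation=cv2.INTER_CUBIC)
    for k in range(0,w,2):
        p=int((k+.5)*s);cv2.line(c,(p,0),(p,8),(255,255,255),1);cv2.putText(c,str(x0+k),(p-10,20),0,.35,(255,255,255),1)
    for k in range(0,h,2):
        p=int((k+.5)*s);cv2.line(c,(0,p),(8,p),(255,255,255),1);cv2.putText(c,str(y0+k),(10,p+4),0,.35,(255,255,255),1)
    cv2.imwrite(out,c)
c2(a,250,190,44,32,18,"pics/z1.png")
c2(a,255,172,34,24,22,"pics/z2.png")
c2(b,435,230,34,36,16,"pics/z3.png")
```

```text
(no output)
```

View pics/z1.png

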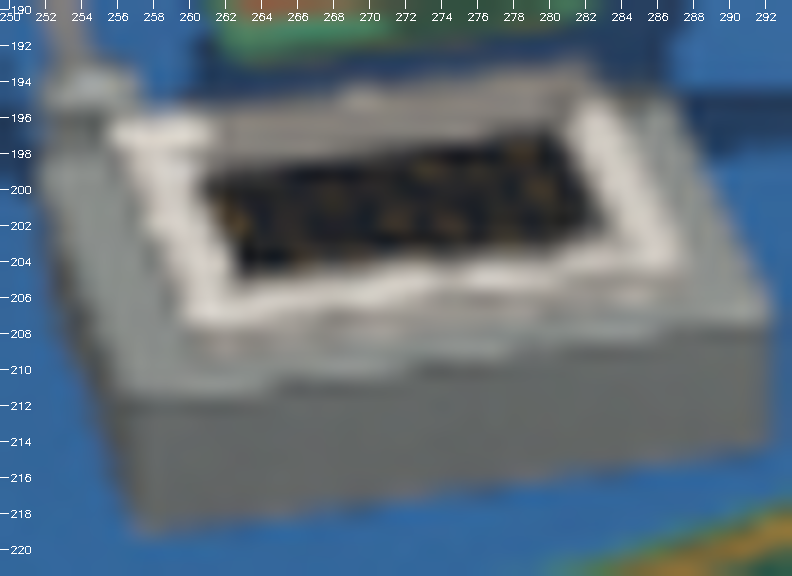

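View pics/z2.png

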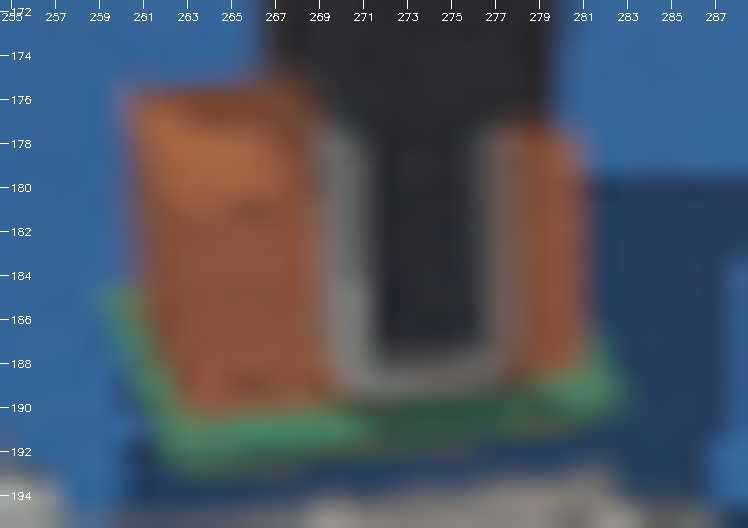

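View pics/z3.png

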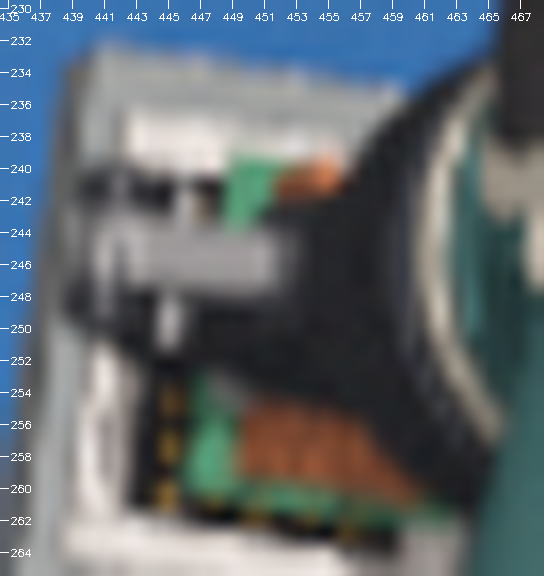

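```bash
cat > f3.py <<'E'
from ov import *
from scipy.optimize import least_squares
def fitz(pts,x0,free):  # z rel; x=(x,y,yaw,z)
    def f(p):
        c,s=np.cos(p[2]),np.sin(p[2]);r=[];z0=p[3] if free else x0[3]
        for n,u,v,a,b,dz in pts:
            a,b,dz=a/1e3,b/1e3,dz/1e3
            r+=list(proj(n,[p[0]+c*a-s*b,p[1]+s*a+c*b,z0+dz])-[u,v])
        return np.array(r)
    q=least_squares(f,x0 if free else x0[:3]);print(q.x,"rms",np.sqrt(np.mean(q.fun**2)),np.round(q.fun.reshape(-1,2),1).tolist());return q.x
E
python3 - <<'E'
from f3 import *
S=[("scene",255.3,196.4,38,-32,34),("scene",282.0,192.9,-38,-32,34),("scene",287.2,204.1,-38,32,34),("scene",260.1,207.4,38,32,34),
("scene",256.1,211.4,50,38,26),("scene",292.3,207.2,-50,38,26),("scene",257.3,219.2,50,38,0),("scene",292.3,214.2,-50,38,0)]
T=[("top",442.5,236.7,38,32,34),("top",466.2,240.3,38,-32,34),("top",462.5,268.5,-38,-32,34),("top",438.3,264.7,-38,32,34)]
fitz(S,[.49,-.22,-.17,0],0);fitz(S,[.49,-.22,-.17,0],1);fitz(T,[.49,-.22,-.17,0],0)
M=[("scene",260,175.6,25,-15,18),("scene",281.2,177.9,-25,15,18),("scene",262.9,190.4,25,15,-12),("scene",281.2,188.4,-25,15,-12),
("scene",259,184.8,28,-22,-12),("scene",262.1,192.9,28,22,-15),("scene",282.5,190.2,-28,22,-15)]
x0=[.49,-.22,-.17,.0862]
fitz(M,x0,0);fitz(M,x0,1)
N=[("top",448.75,239.2,28,22,-12),("top",446.25,260.4,-28,22,-12),("top",449.2,258.9,-25,15,-12)]
fitz(N,x0,0)
E
```

```text
[ 0.4903 -0.2218 -0.1721] rms 0.3431977474110176 [[0.2, -0.3], [-0.0, -0.2], [0.3, -0.5], [-0.0, -0.1], [0.1, 0.2], [-0.0, -0.5], [-0.6, 0.6], [0.1, 0.6]]
[ 0.4847 -0.236  -0.1737 -0.009 ] rms 0.3063900745479739 [[0.4, -0.2], [-0.1, -0.0], [0.1, -0.4], [0.1, -0.1], [0.3, 0.1], [-0.2, -0.5], [-0.4, 0.5], [-0.1, 0.6]]
[ 0.4882 -0.2216 -0.172 ] rms 0.1095554350672636 [[-0.1, -0.1], [-0.1, 0.1], [-0.1, -0.0], [0.2, -0.0]]
[ 0.4902 -0.2223 -0.1649] rms 0.22375412369119227 [[0.1, -0.0], [-0.4, 0.4], [0.0, 0.2], [-0.2, -0.2], [-0.0, -0.4], [0.3, 0.0], [0.2, 0.0]]
[ 0.4939 -0.2127 -0.167   0.0917] rms 0.21292052137084067 [[0.0, -0.1], [-0.3, 0.3], [-0.1, 0.2], [-0.1, -0.2], [-0.1, -0.4], [0.2, 0.1], [0.3, 0.1]]
[ 0.4901 -0.2212 -0.1475] rms 0.2730797634555161 [[-0.0, -0.3], [0.1, -0.2], [-0.1, 0.5]]
```

Both cameras put the module within 2 mm of the window centre and square with it. I'll lower it 23 mm to the hover height.

{"api": "arm_command", "payload": {
  "targets": "-0.5 0 3 0 0 0 0.25; -0.8 0 7 0 0 0 0.25; -0.8 0 11 0 0 0 0.25; -0.8 0 15 0 0 0 0.25; -0.8 0 18 0 0 0 0.25; -0.8 0 21 0 0 0 0.25; -0.8 0 23 0 0 0 0.25; -0.8 0 23 0 0 0 0.25; -0.8 0 23 0 0 0 0.25; -0.8 0 23 0 0 0 0.25"
}}

```text
time: 15.97
tool_pos: [0.4854, -0.2206, 0.0539]
tcp_rot: [3.129, -0.275, 0.0]
wrist_force: [-0.7, -0.5, -1.0]
width: 0.343
```

Run:
```python
from h import *
A=[];B=[];Z=[]
for k in range(5):
    a,_=bot.read_camera("scene");A.append(a.astype(float));b,_=bot.read_camera("top");B.append(b.astype(float));Z.append(np.r_[bot.read_state()['tool_pos'],bot.read_state()['tcp_rot']])
plan([.488,-.220,.0605],-.173-np.pi/2)
print(np.mean(Z,0)); print(np.array(Z)[:,2],R.from_rotvec(Z[-1][3:]).as_matrix()[:,2])
a=np.mean(A,0).round().astype(np.uint8);b=np.mean(B,0).round().astype(np.uint8)
cv2.imwrite("pics/scene13.png",a);cv2.imwrite("pics/top13.png",b)
def c2(im,x0,y0,w,h,s,out):
    c=cv2.resize(im[y0:y0+h,x0:x0+w],None,fx=s,fy=s,interpolation=cv2.INTER_CUBIC)
    for k in range(0,w,2):
        p=int((k+.5)*s);cv2.line(c,(p,0),(p,8),(255,255,255),1);cv2.putText(c,str(x0+k),(p-10,20),0,.35,(255,255,255),1)
    for k in range(0,h,2):
        p=int((k+.5)*s);cv2.line(c,(0,p),(8,p),(255,255,255),1);cv2.putText(c,str(y0+k),(10,p+4),0,.35,(255,255,255),1)
    cv2.imwrite(out,c)
c2(a,246,165,50,58,14,"pics/z4.png");c2(b,433,230,36,46,16,"pics/z5.png")
```

```text
t 16.47 tcp [ 0.4853 -0.2205  0.0538] yphi -1.7462655146495527 q [-0.4733  0.1781  2.0661 -0.      0.8974  1.273 ] w 0.3422555423900577 F [-0.3097  0.0712 -1.5117]
  shift mm [ 2.5845 -0.9951 -6.685 ] turn deg [ 0.0019 -0.0031 -0.1415]
[ 0.4854 -0.2206  0.054   3.1294 -0.2752  0.0005]
[0.0541 0.054  0.054  0.0539 0.0538] [ 0. -0. -1.]
```

View pics/z4.png

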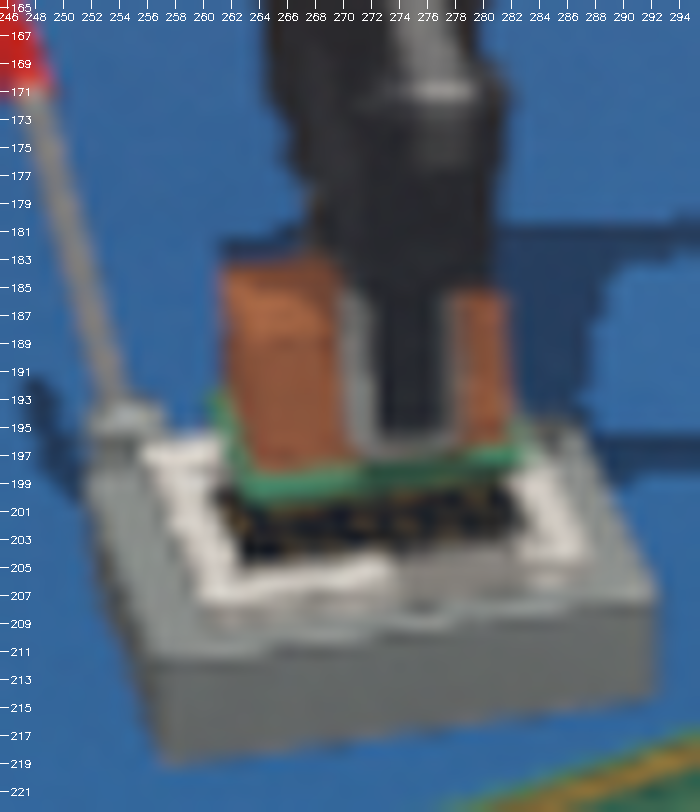

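View pics/z5.png

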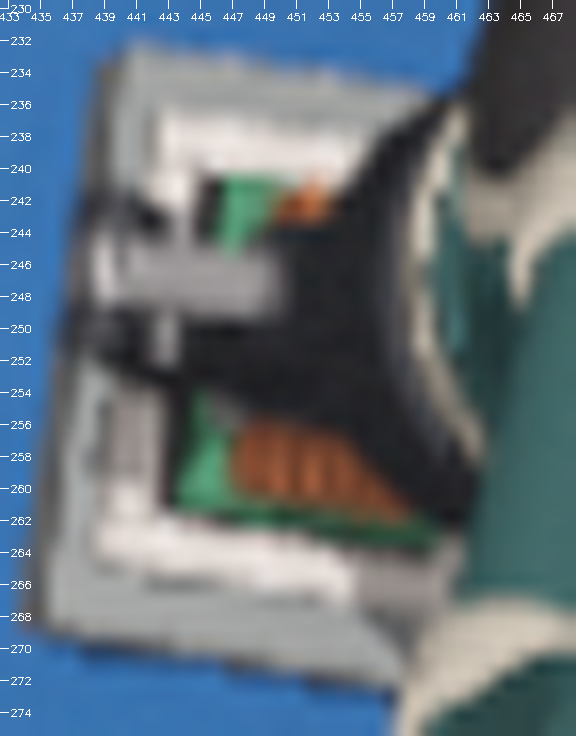

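Run:
```python
from f3 import *
x0=[.49,-.22,-.17,.0625]
M=[("scene",261.1,183.2,25,-15,18),("scene",281.9,185.4,-25,15,18),("scene",263.2,198.1,25,15,-12),("scene",282.1,196.3,-25,15,-12),
("scene",260.4,192.5,28,-22,-12),("scene",263.0,200.7,28,22,-15),("scene",283.1,197.5,-28,22,-15)]
a=fitz(M,x0,0)
N=[("top",446.4,240.4,28,22,-12),("top",443.75,261.1,-28,22,-12),("top",447,259.5,-25,15,-12)]
b=fitz(N,x0,0)
for n,p,s in(("scene",a,[.4903,-.2218,-.1721]),("top",b,[.4882,-.2216,-.172])):
    d=p-s;print(n,"rel mm",d[:2]*1000,"yaw",d[2])
over("pics/scene13.png","scene",246,165,50,58,13,[.4903,-.2218,-.1721],[.4903,-.2218,-.1721],.0625,"pics/o3.png")
over("pics/top13.png","top",433,230,36,46,13,[.4882,-.2216,-.172],[.4882,-.2216,-.172],.0625,"pics/o4.png")
h=[cv2.imread(f"pics/o{k}.png") for k in(3,4)];H=max(i.shape[0] for i in h)
w=np.hstack([cv2.copyMakeBorder(i,0,H-i.shape[0],0,0,0) for i in h]);cv2.imwrite("pics/o5.png",cv2.resize(w,None,fx=.7,fy=.7))
print(w.shape)
```

```text
[ 0.4886 -0.2221 -0.1799] rms 0.39153106958437334 [[0.0, 0.1], [-0.4, 0.7], [0.5, 0.0], [-0.4, -0.4], [-0.4, -0.6], [0.2, -0.2], [0.3, 0.4]]
[ 0.4896 -0.2206 -0.1485] rms 0.3623147404169818 [[-0.0, -0.5], [0.2, -0.2], [-0.2, 0.6]]
scene rel mm [-1.7087 -0.2791] yaw -0.007818083995514785
top rel mm [1.3624 1.0322] yaw 0.023515628999963983
(754, 1118, 3)
```

View pics/o5.png

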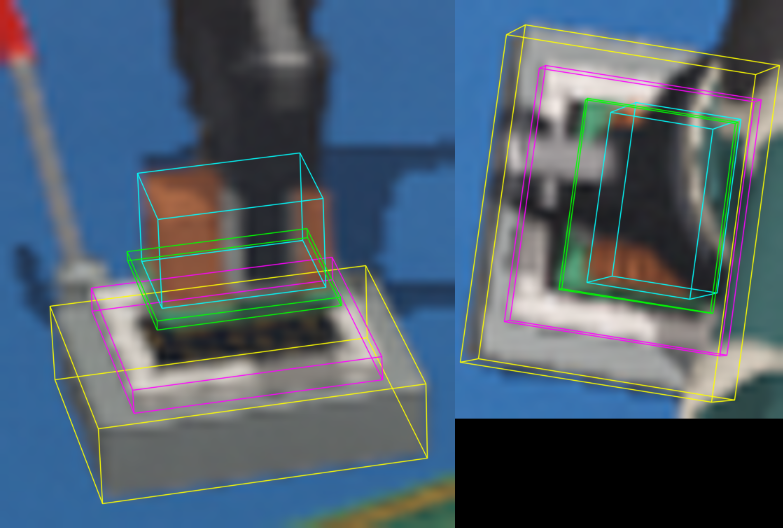

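Both overlays line up, and the offset averages under 1 mm: the scene camera gives −1.7 mm and the top camera +1.4 mm along x. I'll settle for a moment, then hand in.

{"api": "arm_command", "payload": {
  "targets": "0 0 0 0 0 0 0.25; 0 0 0 0 0 0 0.25; 0 0 0 0 0 0 0.25"
}}

```text
time: 16.72
tool_pos: [0.4853, -0.2205, 0.0538]
tcp_rot: [-3.13, 0.275, -0.0]
wrist_force: [-0.1, -0.0, -0.7]
width: 0.339
```

Run:
```python
from h import *
s=bot.read_state();print(s['time'],s['tool_pos'],s['width'],s['joint_vel'],s['wrist_force'])
print(bot.finish_job())
```

```text
16.7167 [ 0.4853 -0.2205  0.0538] 0.3394042014056255 [-0.0003  0.0001  0.0025 -0.0015  0.0007  0.0007] [-0.0539 -0.0354 -0.6894]
the job is handed in; nothing more can be done
None
```

I swung the clamp lever open to about 1.75 rad and let go. Then I lifted the copper module from the tray, carried it over the rack with its underside about 175 mm up, and handed the job in at 16.7 s. It was still held above the socket window in a 50 N grip.

- **Height:** the arm pose puts the module's underside about 10 mm above the rim. I took this from the arm's reading, not from a direct image measurement.
- **Pose:** the tool is vertical and the arm was still.
- **Centring:** the module is within about 2 mm of the window's centre in each camera. They disagree by about 3 mm along x: the scene camera reads −1.7 mm and the top camera +1.4 mm.
- **Squareness:** it is square with the window to within 0.03 rad. The top camera's angle is the less certain one, because the arm hid part of the module.
- **Lever and contact:** the lever still looked open in the last scene picture. The wrist-force readings showed no sign of contact at the hover.
- **Other items:** the black and silver modules, the jar, the fan and the rack looked undisturbed just after the carry. I did not measure their positions again at the end.

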